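# Pack the two-layer sample tote

### The arm

A 6-joint arm with a two-finger parallel gripper is mounted at the origin on a cart in front of the work surface, level with it; the furniture and walls round the work are solid. World frame = base frame: x ahead of the robot, y to its left, z up, the work surface at z = 0. Lengths are in m, angles in rad, forces in N, time in s.
With the tool pointing down it reaches from about 0.35 to 0.85 m from the base axis. Payload 8.1 kg.
Tool frame: the origin (TCP) lies on the mounting face of the last link; the fingertips stand ahead of it and the grasp point (between the pads) lies 167 mm ahead of it (robot.tcp_to_tips is the z of the fingertips in the tool frame, in m); z points along the fingers, y is the direction in which the jaws open and shut (so a half turn about z gives the same grasp; the last joint's range is limited). The gripper opens to 93 mm and grips with 3 to 60 N. Pads are 15 mm wide; open, the fingers measure 128 mm over their backs; the gripper's body (75 mm by 188 mm) begins 65 mm behind the grasp point.
Start: joints at [-1.4, 0.13, 1.488, -0, 1.523, -0.085], TCP at [0.152, -0.58, 0.405] pointing down, gripper open.
Joint ranges: [-2.96, 2.96], [-0.89, 2.26], [0.02, 2.5], [-1.34, 4.48], [0, 2.73], [-2.66, 2.66]. Speed limits (rad/s): [2.39, 2.39, 2.79, 3.14, 3.14, 3.14].

### API

Orientations are given as a rotation vector (axis times angle).
In Python, from plant import read_state, vision, ticket, robot gives the robot as it stands. The module is installed in compiled form; this text tells all that it offers.
- The arm moves only by the tool send_rows, never from a script. Its argument "rows" is a list of rows, each a list of 7 numbers: the shift along the tool's x, y, z in units of 50 cm (1.0 is 50 cm), then the turn, a rotation vector about the tool's x, y, z in units of 45 degrees (1.0 is 45 degrees), then the closure, from 0 (fully open) to 1 (shut). A call has 1 to 20 rows; each row is the pose to reach, as a shift and turn from the pose commanded when the call began, along the tool's axes at that moment; what a row does not reach only later rows make up. A row lasts 1/10 s, in which the tool goes at most 50 mm and 8.59 degrees, less where a joint would pass 70% of its speed; a pose out of reach is approached as far as the arm can. A call with a number of a shift or a turn outside -1 to 1 is refused whole. A call with a gripper value outside its range is refused whole. The fingers move at their own pace and stop on an object; "grip_force" is the grip in N (left out, the last holds). Time passes only in rows, so rows that repeat a pose let the fingers close. It gives the time, the measured TCP pose, the force and the opening at its end, in the units of the state.
- read_state(): the state, without advancing time (a new reading comes with each control period).
- vision.read_camera(name): name is "side" or "top" or "wrist"; returns a dict with "img" (480x640x3 uint8, red, green, blue), "fx", "fy", "cx", "cy" (pixels), "rvec" (rotation vector, rad) and "tvec" (3), from world to camera coordinates, as OpenCV has them. Camera axes: x right, y down, z forward; pixel columns grow to the right and rows downward; lengths in m; the calibration is good to about 2 mm. A picture is of the moment at which its call begins. There is no depth.
- ticket.close_job(): hands the job in, once; it reports no verdict.
The state is a dict: "t": time; "q": joint angles; "dq": joint speeds; "joint_torque": joint torques, N m; "tool_pos": TCP position; "orientation": TCP orientation; "force": force on the tool from outside, world axes, zero at the start; "wrist_torque": the same for the moment, N m; "opening": finger opening in m.
Only numpy, scipy, OpenCV 4.12 (cv2) and the standard library are available. Lean on these libraries where they do the work, as an engineer would, in place of code of your own. Each camera call takes 0.05 s, during which the arm holds its last target.

### The job

Pack the grey tote in layers: first stand the two small lidded glass weighing bottles upright on its floor, one in each bay (either way round), then lay the white divider plate level on the corner ledges above them (either way round), and last stand the slim white plastic bottle upright inside the divider's large ring and the small brown bottle upright inside its small ring. Use the bottles standing out on the open bench, not the row along the back, and leave the beaker, the conical flask and the wide jar where they stand.

Things in the scene. Friction and masses are not known exactly. Their poses are not given: they have to be found in the camera images.
- tote: Grey open tote, fixed, 214 x 134 x 66 mm (x, y, z), inside 204 x 124. Origin: centre of its underside, x along its length. A rib 17 mm high at x = 0 parts the floor (top at z = 5) into two bays centred at x = +52 and -52, y = 0. Posts in the inner corners, 24 (x) by 26 mm (y), tops at z = 55, are the ledges for the divider. (Room: fixed carboy 0.28 m wide, 0.57 m tall at world x 0.70, y 0.02.)
- divider: Loose white plate 184 x 104 x 5 mm, 0.22 kg, flat on the bench; in the tote 10 mm play each side. Origin: centre of its underside, x along its length. Black upright grip at x = +6, y = 0: 12 mm thick (x), 50 long (y), top at z = 41; pinch it along x. On its top (z = 5) black rings 4 mm high: large at x = -47, y = 0 (inside diameter 80 mm), small at x = +50, y = 0 (inside 62).
- weighing_a: Low round clear glass weighing bottle with a knobbed lid (the lid is fixed on), 48 mm diameter, 44 mm high, 0.045 kg. The body is 46 mm wide up to z = 22 mm, the lid's rim 48 mm above it. Origin: centre of its underside, z up.
- weighing_b: Low round clear glass weighing bottle with a knobbed lid (fixed on), 42 mm diameter, 44 mm high, 0.035 kg; body 40 mm wide up to z = 22 mm, the lid's rim 42 mm above it. Origin: centre of its underside, z up.
- white_bottle: Slim white plastic reagent bottle with a narrower red screw cap, out on the open bench (another like it stands in the row along the back: not meant). It is 62 mm in diameter, 118 mm high in all, cap 41 mm diameter from z = 98 to 118 mm, about 0.22 kg. Origin: centre of its underside, z up.
- brown_bottle: Small brown bottle with a black screw cap, out on the open bench (another like it stands in the row along the back: not meant); 44 mm in diameter, 85 mm high in all, cap 35 mm diameter from z = 71 to 85 mm, straight-sided up to about z = 55 mm; about 0.09 kg. Origin: centre of its underside, z up.
- spare_beaker: Open glass beaker with a spout, about 65 mm wide, 78 mm high. Bystander, not to be disturbed. Origin: centre of its underside.
- conical_flask: Conical glass flask with an open neck, 64 mm wide, 103 mm high. Bystander, not to be disturbed. Origin: centre of its underside.
- wide_jar: Wide jar with an orange cap as wide as itself, out on the open bench, 68 mm diameter, 105 mm high. Bystander, not to be disturbed. Origin: centre of its underside.
Not all that is in view belongs to the job. What is shaped like the brown_bottle but green, pink or purple is not meant.

How it is judged:
By the outcome, as a careful person would: the job done as asked, in the order asked, and still so for the second after the job is handed in, with the robot touching nothing.
It also fails if it takes over 141 s, if anything falls off the work surface, if the arm or the gripper's body presses on something with over 40 N, if the wrist force passes 120 N, or if a joint passes its speed limit or range.

## Working session

There is one attempt and no reset: what is moved stays moved. The work goes in short steps, Python scripts to look and compute and a tool call to move; the robot and the scene stay as the last step left them, time stands still between calls to the robot, and variables do not carry over. Pictures are saved under pics/ and viewed, and the job is handed in when it is done.

Besides the shell and the picture viewer there is one more tool, called after "Call:" in YAML: its name, and indented under it one key for each argument. send_rows: Moves the arm, as the interface text tells. Its arguments: {"type":"object","properties":{"rows":{"type":"array"},"grip_force":{"type":"number"}},"required":["rows"]}

```bash
mkdir -p pics && ls -la && python3 - <<'E'
from plant import read_state, vision, ticket, robot
import cv2, numpy as np
print(read_state()); print([a for a in dir(robot) if not a.startswith('_')], robot.tcp_to_tips)
for n in ("side","top","wrist"):
    c=vision.read_camera(n)
    cv2.imwrite(f"pics/{n}0.png",c["img"][:,:,::-1])
    print(n,{k:v for k,v in c.items() if k!="img"})
E
```

```text
total 12
drwxr-xr-x  3 agent agent 4096 Dec  5 18:06 .
drwxr-xr-x 23 root  root  4096 Dec  5 18:06 ..
drwxr-xr-x  2 agent agent 4096 Dec  5 18:06 pics
{'t': 0.0, 'q': array([-1.40039893e+00,  1.31135223e-01,  1.48926277e+00, -7.55109728e-06,
        1.52302081e+00, -8.54229497e-02]), 'dq': array([ 0.00022173,  0.0003311 , -0.00030724,  0.00085893, -0.0018585 ,
        0.00197909]), 'joint_torque': array([-1.73637673e-03, -5.59832525e+01, -4.91765678e+01,  7.67202233e-02,
        3.54210497e-02, -2.12292653e-04]), 'tool_pos': array([ 0.15179096, -0.58024271,  0.40371172]), 'orientation': array([-3.11411851e+00, -4.00514680e-01,  1.33596786e-04]), 'force': array([-0.59164436,  0.39120791,  0.46935474]), 'wrist_torque': array([0.02359559, 0.00957885, 0.04023184]), 'opening': 0.09327946040170544}
['IKError', 'tcp_to_tips'] 0.1861
side {'fx': 520.898340972155, 'fy': 520.898340972155, 'cx': 325.1480443334435, 'cy': 226.53329851957878, 'rvec': array([ 1.88358014,  1.47082106, -0.68112544]), 'tvec': array([-0.45696788, -0.21778461,  1.22515123])}
top {'fx': 528.7446713028428, 'fy': 528.7446713028428, 'cx': 319.5323705635556, 'cy': 234.96554759164187, 'rvec': array([ 2.14113162, -2.14345422,  0.18374007]), 'tvec': array([0.32806199, 0.48993223, 1.10674394])}
wrist {'fx': 333.86203521838866, 'fy': 333.86203521838866, 'cx': 323.2036654639115, 'cy': 240.93236795650736, 'rvec': array([-2.29854659,  1.77422978,  0.26159385]), 'tvec': array([-0.59931403, -0.03335759,  0.39213098])}
```

View pics/top0.png

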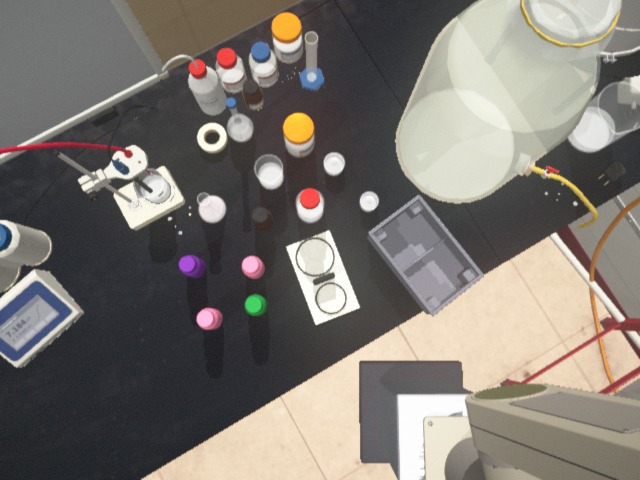

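View pics/side0.png

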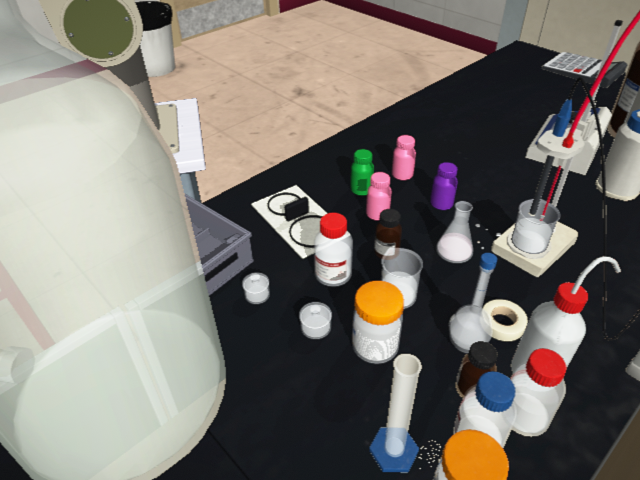

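View pics/wrist0.png

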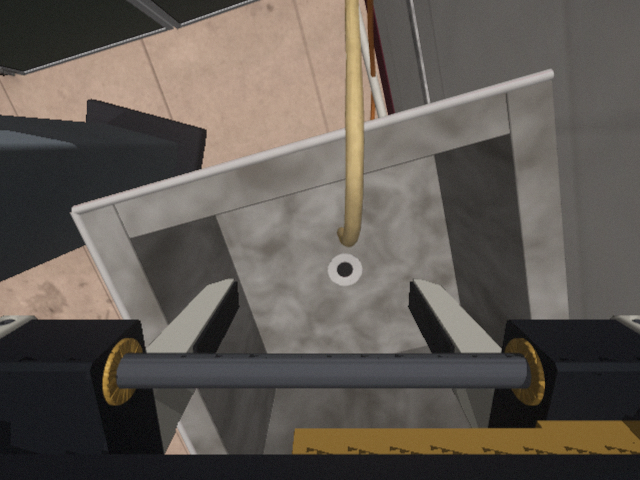

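```bash
cat > h.py <<'E'
import cv2, numpy as np
from scipy.spatial.transform import Rotation as Rn
from plant import read_state, vision, ticket, robot
def cam(n,save=None):
    c=vision.read_camera(n); c['bgr']=np.ascontiguousarray(c['img'][:,:,::-1])
    c['K']=np.array([[c['fx'],0,c['cx']],[0,c['fy'],c['cy']],[0,0,1.]])
    c['R']=Rn.from_rotvec(c['rvec']).as_matrix(); c['o']=-c['R'].T@c['tvec']
    if save: cv2.imwrite(save,c['bgr'])
    return c
def ray(c,u,v):
    d=c['R'].T@np.array([(u-c['cx'])/c['fx'],(v-c['cy'])/c['fy'],1.]); return c['o'],d/np.linalg.norm(d)
def onz(c,u,v,z):
    o,d=ray(c,u,v); s=(z-o[2])/d[2]; return o+s*d
def proj(c,P):
    P=np.atleast_2d(np.asarray(P,float)); return cv2.projectPoints(P,c['rvec'],c['tvec'],c['K'],None)[0].reshape(-1,2)
def tri(c1,p1,c2,p2):
    o1,d1=ray(c1,*p1); o2,d2=ray(c2,*p2)
    A=np.stack([d1,-d2],1); s=np.linalg.lstsq(A,o2-o1,rcond=None)[0]
    a=o1+s[0]*d1; b=o2+s[1]*d2; return (a+b)/2, np.linalg.norm(a-b)
def crop(img,x0,y0,x1,y1,s,name):
    o=cv2.resize(img[y0:y1,x0:x1],None,fx=s,fy=s,interpolation=cv2.INTER_CUBIC); cv2.imwrite(name,o)
def blobs(bgr,lo,hi,amin=30,roi=None):
    hsv=cv2.cvtColor(bgr,cv2.COLOR_BGR2HSV); m=cv2.inRange(hsv,np.array(lo),np.array(hi))
    if roi is not None:
        k=np.zeros_like(m); x0,y0,x1,y1=roi; k[y0:y1,x0:x1]=255; m&=k
    cs,_=cv2.findContours(m,cv2.RETR_EXTERNAL,cv2.CHAIN_APPROX_NONE)
    return [c for c in cs if cv2.contourArea(c)>=amin],m
E
python3 - <<'E'
from h import *
t=cam('top'); s=cam('side')
print(t['o'],s['o'])
crop(t['bgr'],190,80,490,330,2.6,'pics/topc.png')
crop(s['bgr'],190,120,490,370,2.6,'pics/sidec.png')
def show(c,n,lo,hi,roi,z):
    for k in blobs(c['bgr'],lo,hi,20,roi)[0]:
        e=cv2.fitEllipse(k); print(n,np.round(e[0],1),np.round(e[1],1),cv2.contourArea(k),np.round(onz(c,*e[0],z),4))
show(t,'redcap',(0,120,100),(8,255,255),(280,170,340,240),.118)
show(t,'redcap2',(172,120,100),(180,255,255),(280,170,340,240),.118)
show(t,'orange',(9,150,120),(22,255,255),(270,100,330,170),.105)
show(s,'redcap',(0,120,100),(8,255,255),(310,200,360,250),.108)
show(s,'orange',(9,150,120),(22,255,255),(340,270,420,340),.1)
# rough
for n,p,z in (('wA',(334,163),.03),('wB',(369,202),.03),('brown',(262,215),.085),('beaker',(269,172),.04),('flask',(211,207),.03),('tote',(425,255),.06),('div',(323,278),.005)):
    print(n,np.round(onz(t,*p,z),3))
E
```

```text
[0.3070005  0.33939535 1.16751955] [1.14602187 0.19739648 0.63632839]
redcap [309.4 197.8] [18.8 20.1] 295.0 [0.5539 0.3489 0.118 ]
orange [298.1 127.7] [30.5 30.8] 735.5 [0.7081 0.3729 0.105 ]
redcap [332.9 225.2] [25.5 27.3] 545.0 [0.5565 0.348  0.108 ]
orange [378.8 302.4] [43.5 48.9] 1666.0 [0.7157 0.3706 0.1   ]
wA [0.654 0.295 0.03 ]
wB [0.565 0.218 0.03 ]
brown [0.525 0.448 0.085]
beaker [0.63  0.439 0.04 ]
flask [0.554 0.565 0.03 ]
tote [0.444 0.105 0.06 ]
div [0.4   0.32  0.005]
```

View pics/topc.png

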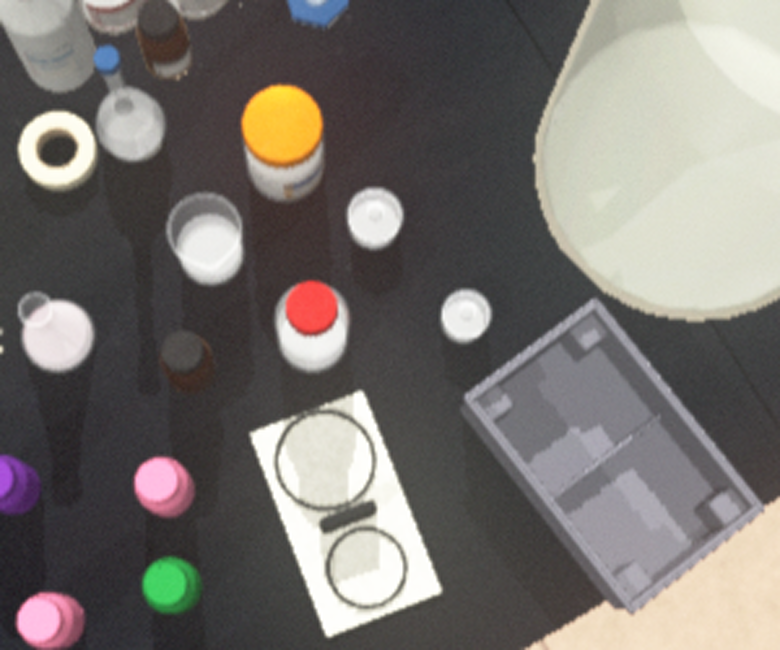

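View pics/sidec.png

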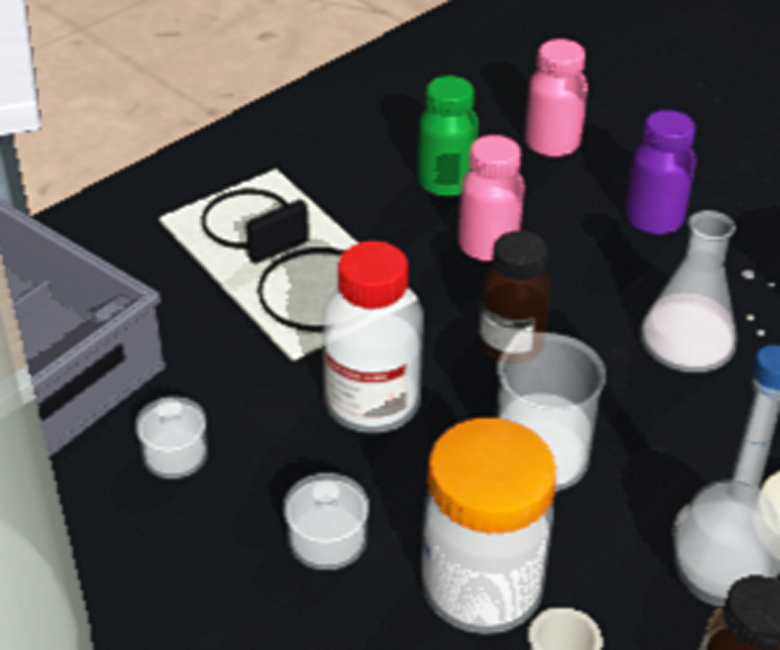

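```bash
python3 - <<'E'
from h import *
t=cam('top'); s=cam('side')
g=t['bgr']; hsv=cv2.cvtColor(g,cv2.COLOR_BGR2HSV)
def cast(c,cnt,z): return np.array([onz(c,*p,z)[:2] for p in cnt.reshape(-1,2)],np.float32)
# divider
m=cv2.inRange(hsv,(0,0,150),(180,60,255)); k=np.zeros_like(m); k[225:330,282:362]=255; m&=k
m=cv2.morphologyEx(m,cv2.MORPH_CLOSE,np.ones((9,9)))
cs=max(cv2.findContours(m,cv2.RETR_EXTERNAL,cv2.CHAIN_APPROX_NONE)[0],key=cv2.contourArea)
P=cast(t,cs,.005); r=cv2.minAreaRect(P*1000); print('div rect',r, np.round(cv2.boxPoints(r)))
for n,p in (('large ring',(190+326/2.6,80+460/2.6)),('small',(190+367/2.6,80+567/2.6))): print(n,np.round(onz(t,*p,.009),4))
# tote: low-saturation greyblue
m=cv2.inRange(hsv,(100,20,60),(150,90,200)); k=np.zeros_like(m); k[185:325,360:490]=255; m&=k
cv2.imwrite('pics/mt.png',m)
m=cv2.morphologyEx(m,cv2.MORPH_CLOSE,np.ones((7,7)))
cs=max(cv2.findContours(m,cv2.RETR_EXTERNAL,cv2.CHAIN_APPROX_NONE)[0],key=cv2.contourArea)
P=cast(t,cs,.066); r=cv2.minAreaRect(P*1000); print('tote rect',r,np.round(cv2.boxPoints(r)))
for p in ((463,398),(597,300),(762,508),(632,612)):
    print(np.round(onz(t,190+p[0]/2.6,80+p[1]/2.6,.066)*1000))
# weighing bottles
for n,roi in (('w1',(318,146,350,180)),('w2',(353,185,385,218))):
    ks,_=blobs(g,(0,0,95),(180,80,255),50,roi)
    for q in ks:
        e=cv2.fitEllipse(cv2.convexHull(q)); print(n,np.round(e,1) if 0 else (np.round(e[0],1),np.round(e[1],1)),np.round(onz(t,*e[0],.025),4))
for n,a,b in (('k1',(190+376/2.6,80+215/2.6),(190+326/2.6,120+492/2.6)),('k2',(190+466/2.6,80+313/2.6),(190+170/2.6,120+411/2.6)),
   ('brown cap',(190+185/2.6,80+351/2.6),(190+521/2.6,120+246/2.6)),
   ('white cap',(309.4,197.8),(190+374/2.6,120+256/2.6))):
    print(n,tri(t,a,s,b))
E
```

```text
div rect ((403.380126953125, 321.51165771484375), (185.37815856933594, 105.25452423095703), 20.992767333984375) [[298. 337.]
 [336. 239.]
 [509. 306.]
 [471. 404.]]
large ring [0.4459 0.3365 0.009 ]
small [0.3557 0.3022 0.009 ]
tote rect ((568.0642700195312, 187.67095947265625), (21.407001495361328, 30.649965286254883), 88.84014892578125) [[553. 177.]
 [583. 177.]
 [584. 198.]
 [553. 199.]]
[490. 225.  66.]
[572. 113.  66.]
[400. -14.  66.]
[317.  94.  66.]
w1 (array([333.6, 163.2]), array([22.1, 24.2])) [0.6552 0.2956 0.025 ]
w2 (array([368.5, 200.9]), array([19.7, 21.3])) [0.5687 0.2188 0.025 ]
k1 (array([0.65328731, 0.29492737, 0.03567958]), np.float64(0.0024275113921824317))
k2 (array([0.56766589, 0.2183634 , 0.03489764]), np.float64(0.00027274841602466444))
brown cap (array([0.52588586, 0.45188379, 0.08272365]), np.float64(0.004134048383200439))
white cap (array([0.55374366, 0.34947201, 0.11908802]), np.float64(0.0013224112067169024))
```

View pics/mt.png

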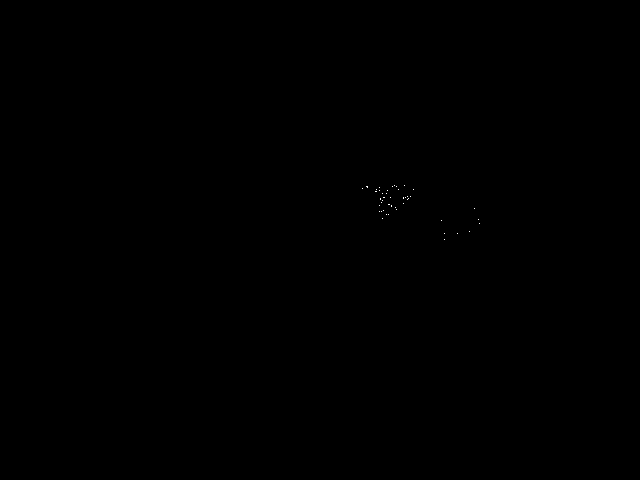

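```bash
cat >> h.py <<'E'
def Rdown(yaw):  # yaw deg = world bearing of tool y ; tool z down
    a=np.radians(yaw); y=np.array([np.cos(a),np.sin(a),0]); z=np.array([0,0,-1.]); return np.stack([np.cross(y,z),y,z],1)
def plan(*wps):
    s=read_state(); R=Rn.from_rotvec(s['orientation']).as_matrix(); p=s['tool_pos']
    y=R[:,1]; print('t %.2f'%s['t'],'tcp',np.round(p,4),'yaw %.1f'%np.degrees(np.arctan2(y[1],y[0])),'tilt %.2f'%np.degrees(np.arccos(-R[2,2])),'open %.4f'%s['opening'],'F',np.round(s['force'],1),'q',np.round(s['q'],2))
    for w in wps:
        d=R.T@(np.array(w[:3])-p); r=Rn.from_matrix(R.T@Rdown(w[3])).as_rotvec()
        n=max(np.linalg.norm(d)/.05,np.degrees(np.linalg.norm(r))/8.59)
        print(w,'->',np.round(d/.5,3).tolist(),np.round(r/(np.pi/4),3).tolist(),'rows %.1f'%n)
E
python3 - <<'E'
from h import *
t=cam('top'); g=t['bgr']; hsv=cv2.cvtColor(g,cv2.COLOR_BGR2HSV)
for p in ((374,233),(400,212),(430,300),(460,290),(400,265),(395,180),(360,260)): print(p,g[p[1],p[0]],hsv[p[1],p[0]])
# keep bluish-grey brighter than bench; exclude floor(warm) and carboy(greenish)
b=g.astype(int); m=((b[:,:,0]-b[:,:,2]>3)&(b.max(2)>70)).astype(np.uint8)*255
k=np.zeros_like(m); k[190:322,360:490]=255; m&=k
m=cv2.morphologyEx(m,cv2.MORPH_CLOSE,np.ones((5,5)))
cs=max(cv2.findContours(m,cv2.RETR_EXTERNAL,cv2.CHAIN_APPROX_NONE)[0],key=cv2.contourArea)
v=g.copy(); cv2.drawContours(v,[cs],-1,(0,0,255),1); crop(v,350,180,500,330,4,'pics/mt2.png')
P=np.array([onz(t,*p,.066)[:2] for p in cs.reshape(-1,2)],np.float32)*1000
r=cv2.minAreaRect(P); print(r,np.round(cv2.boxPoints(r)))
plan((.36,-.2,.40,-30.3),(.4,.15,.4,14.7),(.568,.2185,.35,60))
E
```

```text
(374, 233) [115 108 109] [124  16 115]
(400, 212) [126 121 122] [126  10 126]
(430, 300) [171 163 166] [131  12 171]
(460, 290) [162 155 160] [141  11 162]
(400, 265) [162 154 156] [128  13 162]
(395, 180) [65 65 65] [ 0  0 65]
(360, 260) [72 74 75] [20 10 75]
((452.98931884765625, 111.25587463378906), (232.69451904296875, 151.31549072265625), 38.14748764038086) [[315.  99.]
 [408. -20.]
 [591. 124.]
 [498. 243.]]
t 0.40 tcp [ 0.1518 -0.5805  0.4046] yaw -75.3 tilt 0.02 open 0.0931 F [-0.6 -0.5 -0.4] q [-1.4   0.13  1.49 -0.    1.52 -0.09]
(0.36, -0.2, 0.4, -30.3) -> [0.595, -0.631, 0.009] [-0.0, -0.0, -1.001] rows 8.7
(0.4, 0.15, 0.4, 14.7) -> [0.85, -1.288, 0.01] [-0.0, -0.0, -2.001] rows 15.4
(0.568, 0.2185, 0.35, 60) -> [1.21, -1.335, 0.11] [-0.0, -0.0, -3.008] rows 18.1
```

View pics/mt2.png

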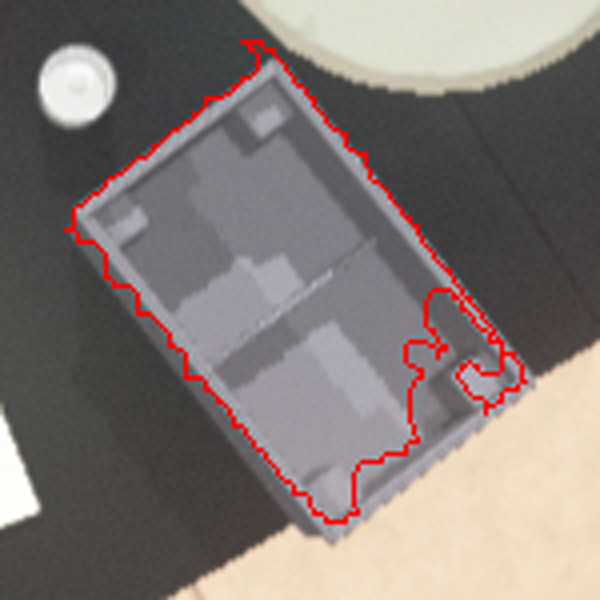

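Call:
send_rows:
  rows:
    - [0.595,-0.63,0.01,0,0,-1.0,0]
    - [0.595,-0.63,0.01,0,0,-1.0,0]
    - [0.595,-0.63,0.01,0,0,-1.0,0]
    - [0.595,-0.63,0.01,0,0,-1.0,0]
    - [0.595,-0.63,0.01,0,0,-1.0,0]
    - [0.595,-0.63,0.01,0,0,-1.0,0]
    - [0.595,-0.63,0.01,0,0,-1.0,0]
    - [0.595,-0.63,0.01,0,0,-1.0,0]
    - [0.595,-0.63,0.01,0,0,-1.0,0]
  grip_force: 12

```text
t: 1.3
tool_pos: [0.3607, -0.1978, 0.4001]
orientation: [2.724, 1.564, 0.002]
force: [0.0, 0.5, 0.0]
opening: 0.0927
```

```bash
python3 - <<'E'
from h import *
plan((.4,.15,.42,14.7),(.568,.2185,.35,60))
t=cam('top')
f=lambda x,y,z: np.round(onz(t,350+x/4,180+y/4,z)*1000,1)
print('rim',[f(*p,.066) for p in ((75,210),(275,62),(527,383),(335,530))])
print('rib',f(294,299,.022),'posts',[f(*p,.055) for p in ((127,222),(268,120),(480,365),(325,490))])
E
```

```text
t 1.30 tcp [ 0.3607 -0.1978  0.4001] yaw -30.3 tilt 0.07 open 0.0927 F [0.  0.5 0. ] q [-0.63 -0.4   1.98  0.    1.56 -0.1 ]
(0.4, 0.15, 0.42, 14.7) -> [0.64, -0.283, -0.04] [0.002, -0.0, -0.999] rows 7.0
(0.568, 0.2185, 0.35, 60) -> [0.928, -0.062, 0.101] [0.002, 0.001, -2.006] rows 10.5
rim [array([491. , 223.8,  66. ]), array([571.2, 115.3,  66. ]), array([399.2, -11.2,  66. ]), array([323.4,  92.1,  66. ])]
rib [449.  100.2  22. ] posts [array([486.3, 194.9,  55. ]), array([541.9, 117.8,  55. ]), array([409.7,   9.7,  55. ]), array([344.2,  94.2,  55. ])]
```

Call:
send_rows:
  rows:
    - [0.64,-0.283,-0.04,0,0,-1.0,0]
    - [0.64,-0.283,-0.04,0,0,-1.0,0]
    - [0.64,-0.283,-0.04,0,0,-1.0,0]
    - [0.64,-0.283,-0.04,0,0,-1.0,0]
    - [0.64,-0.283,-0.04,0,0,-1.0,0]
    - [0.64,-0.283,-0.04,0,0,-1.0,0]
    - [0.64,-0.283,-0.04,0,0,-1.0,0]
    - [0.64,-0.283,-0.04,0,0,-1.0,0]
    - [0.64,-0.283,-0.04,0,0,-1.0,0]

```text
t: 2.25
tool_pos: [0.3993, 0.1482, 0.4197]
orientation: [1.916, 2.49, -0.001]
force: [0.6, -1.2, -0.1]
opening: 0.093
```

```bash
python3 - <<'E'
from h import *
plan((.568,.2185,.35,60))
w=cam('wrist','pics/w1.png'); print(w['o'],np.round(w['R'],2).tolist())
E
```

```text
t 2.25 tcp [0.3993 0.1482 0.4197] yaw 14.9 tilt 0.04 open 0.0930 F [ 0.6 -1.2 -0.1] q [ 0.23 -0.36  1.92 -0.    1.59 -0.02]
(0.568, 0.2185, 0.35, 60) -> [0.05, 0.362, 0.139] [-0.001, 0.0, -1.003] rows 5.3
[0.37894869 0.22429722 0.39932998] [[0.97, 0.26, 0.0], [0.25, -0.93, 0.28], [0.07, -0.27, -0.96]]
```

View pics/w1.png

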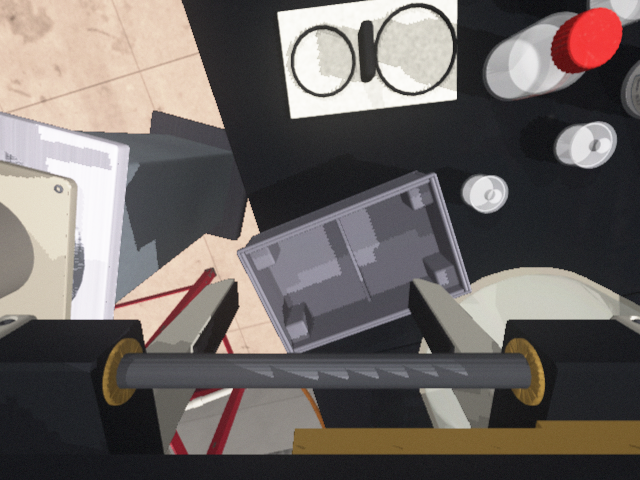

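```bash
python3 - <<'E'
from h import *
w=cam('wrist'); g=w['bgr']
crop(g,230,160,480,360,3.2,'pics/w1c.png')
crop(g,450,120,630,230,4.4,'pics/w1d.png')
c=[onz(w,*p,.066)*1000 for p in ((435,173),(469,291),(291,352),(237,250))]
print(np.round(c,1).tolist(), np.round(np.mean(c,0),1))
E
```

```text
[[493.0, 222.8, 66.0], [572.6, 112.9, 66.0], [402.5, -11.3, 66.0], [319.5, 95.0, 66.0]] [446.9 104.8  66. ]
```

View pics/w1c.png

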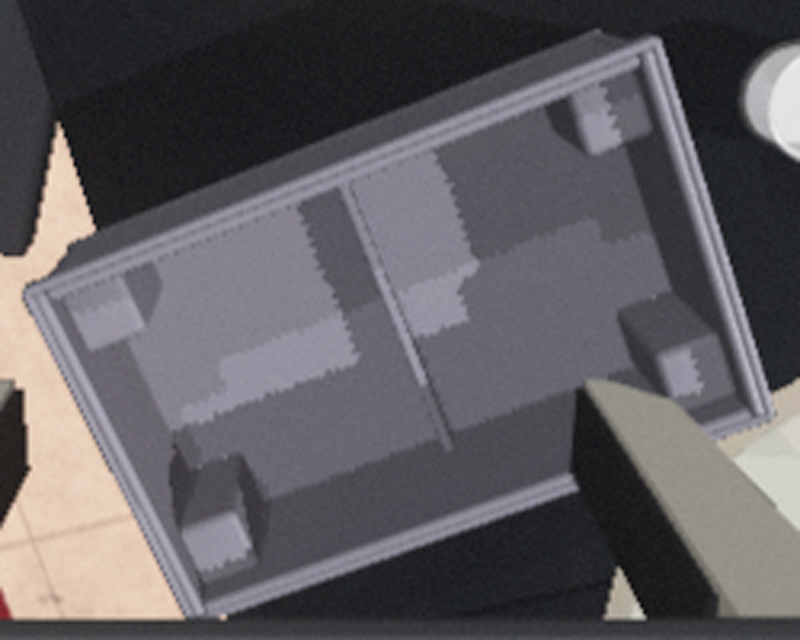

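View pics/w1d.png

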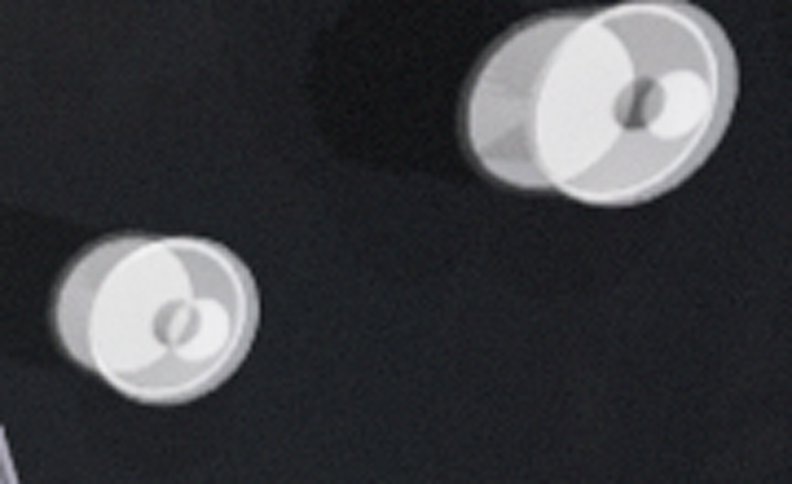

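```bash
python3 - <<'E'
from h import *
w=cam('wrist'); 
c=np.array([onz(w,230+x/3.2,160+y/3.2,.066)*1000 for x,y in ((657,38),(772,412),(200,615),(28,293))])[:,:2]
print(np.round(c,1).tolist(), np.round(c.mean(0),1))
u=(c[0]-c[3])+(c[1]-c[2]); v=(c[0]-c[1])+(c[3]-c[2]); print('yaw',np.degrees(np.arctan2(u[1],u[0])),np.degrees(np.arctan2(-v[0],v[1])),np.linalg.norm(u)/2,np.linalg.norm(v)/2)
print('w2 knob',onz(w,450+205/4.4,120+330/4.4,.044),'w1 knob',onz(w,450+682/4.4,120+104/4.4,.044))
for n,p in (('base left w2',(53,310)),): print(onz(w,450+p[0]/4.4,120+p[1]/4.4,0))
# divider & other from wrist: ring centres
print('ring L',onz(w,417,50,.009),'ring S',onz(w,324,61,.009))
plan((.568,.2185,.35,60))
E
```

```text
[[493.2, 223.0], [574.1, 115.0], [404.1, -11.8], [321.6, 93.2]] [448.2 104.9]
yaw 36.912400246082775 37.47509607271099 213.59063372909318 134.22666000717794
w2 knob [0.57229309 0.21665197 0.044     ] w1 knob [0.65872053 0.29353286 0.044     ]
[0.55410202 0.21057575 0.        ]
ring L [0.45111215 0.33607829 0.009     ] ring S [0.35991277 0.30164116 0.009     ]
t 2.40 tcp [0.3996 0.146  0.4196] yaw 14.6 tilt 0.03 open 0.0929 F [0.6 0.5 1.4] q [ 0.23 -0.37  1.92 -0.    1.59 -0.02]
(0.568, 0.2185, 0.35, 60) -> [0.056, 0.362, 0.139] [-0.0, 0.0, -1.01] rows 5.3
```

Call:
send_rows:
  rows:
    - [0.052,0.366,0.04,0,0,-1.0,0.27]
    - [0.052,0.366,0.06,0,0,-1.0,0.27]
    - [0.052,0.366,0.1,0,0,-1.0,0.27]
    - [0.052,0.366,0.139,0,0,-1.0,0.27]
    - [0.052,0.366,0.139,0,0,-1.0,0.27]
    - [0.052,0.366,0.139,0,0,-1.0,0.27]
    - [0.052,0.366,0.139,0,0,-1.0,0.27]
    - [0.052,0.366,0.139,0,0,-1.0,0.27]

```text
t: 3.2
tool_pos: [0.5704, 0.217, 0.3507]
orientation: [0.828, 3.03, 0.0]
force: [1.5, -0.6, 0.5]
opening: 0.0678
```

```bash
python3 - <<'E'
from h import *
w=cam('wrist','pics/w2.png'); plan((.570,.2175,.201,60),(.570,.2175,.25,60))
print('proj grasp axis base', np.round(proj(w,[[.570,.2175,0],[.57,.2175,.044]]),1).tolist())
E
```

```text
t 3.25 tcp [0.5703 0.2173 0.351 ] yaw 59.5 tilt 0.06 open 0.0677 F [-0.4  0.8  0.5] q [ 0.28  0.19  1.52 -0.    1.43 -0.76]
(0.57, 0.2175, 0.201, 60) -> [0.001, -0.0, 0.3] [0.001, 0.001, -0.012] rows 3.0
(0.57, 0.2175, 0.25, 60) -> [0.001, -0.0, 0.202] [0.001, 0.001, -0.012] rows 2.0
proj grasp axis base [[323.4, 222.2], [323.6, 233.7]]
```

View pics/w2.png

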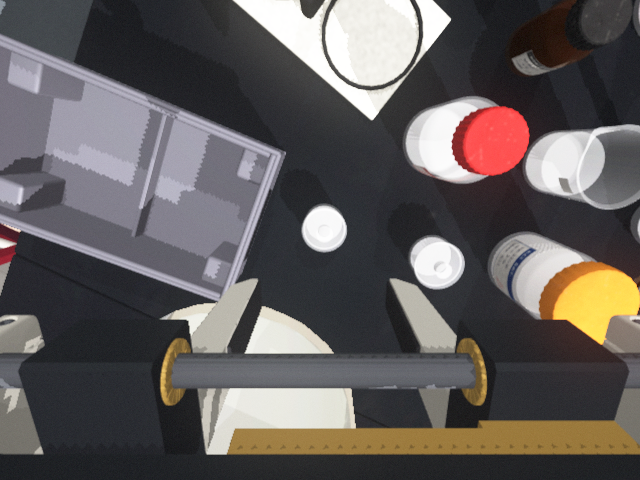

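Call:
send_rows:
  rows:
    - [0.004,0,0.1,0,0,0,0.27]
    - [0.004,0,0.2,0,0,0,0.27]
    - [0.004,0,0.28,0,0,0,0.27]
    - [0.004,0,0.3,0,0,0,0.27]
    - [0.004,0,0.3,0,0,0,0.27]
    - [0.004,0,0.3,0,0,0,0.5]
    - [0.004,0,0.3,0,0,0,0.7]
    - [0.004,0,0.3,0,0,0,0.7]
    - [0.004,0,0.3,0,0,0,0.7]
    - [0.004,0,0.3,0,0,0,0.7]
  grip_force: 12

```text
t: 4.25
tool_pos: [0.569, 0.2199, 0.202]
orientation: [0.822, 3.03, 0.002]
force: [0.1, 0.2, 7.4]
opening: 0.0406
```

```bash
python3 - <<'E'
from h import *
w=cam('wrist','pics/w3.png'); 
C=np.array([.447,.105]); a=np.radians(37.1); X=np.array([np.cos(a),np.sin(a)]); B=C+.052*X; print('far bay',B,'near',C-.052*X)
plan((.570,.2175,.30,60),(B[0],B[1],.30,60),(B[0],B[1],.21,60))
E
```

```text
far bay [0.48847436 0.13636682] near [0.40552564 0.07363318]
t 4.30 tcp [0.569  0.2199 0.202 ] yaw 59.7 tilt 0.16 open 0.0410 F [-0.8  0.5  6.9] q [ 0.28  0.34  1.64 -0.    1.17 -0.76]
(0.57, 0.2175, 0.3, 60) -> [-0.005, -0.003, -0.196] [0.003, 0.002, -0.008] rows 2.0
(np.float64(0.4884743642989119), np.float64(0.1363668153627547), 0.3, 60) -> [0.054, -0.225, -0.197] [0.003, 0.002, -0.008] rows 3.0
(np.float64(0.4884743642989119), np.float64(0.1363668153627547), 0.21, 60) -> [0.055, -0.226, -0.017] [0.003, 0.002, -0.008] rows 2.3
```

View pics/w3.png

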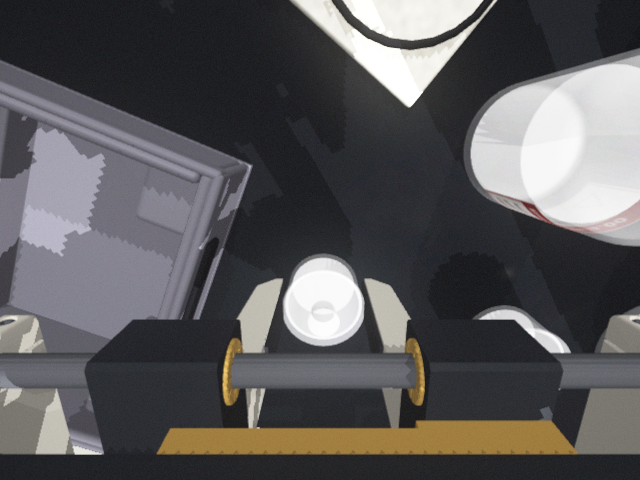

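Call:
send_rows:
  rows:
    - [0,0,-0.06,0,0,0,0.7]
    - [0,0,-0.15,0,0,0,0.7]
    - [0,0,-0.2,0,0,0,0.7]
    - [0.055,-0.225,-0.2,0,0,0,0.7]
    - [0.055,-0.225,-0.2,0,0,0,0.7]
    - [0.055,-0.225,-0.2,0,0,0,0.7]
    - [0.055,-0.225,-0.2,0,0,0,0.7]
    - [0.055,-0.225,-0.2,0,0,0,0.7]

```text
t: 5.1
tool_pos: [0.4881, 0.1366, 0.3009]
orientation: [0.823, 3.03, 0.002]
force: [0.2, -0.3, 0.1]
opening: 0.0407
```

```bash
python3 - <<'E'
from h import *
w=cam('wrist','pics/w4.png'); t=cam('top'); crop(t['bgr'],340,160,500,330,3.5,'pics/t4.png')
plan((.4885,.1364,.2075,60))
E
```

```text
t 5.20 tcp [0.4885 0.1371 0.3008] yaw 59.7 tilt 0.08 open 0.0405 F [ 0.1  0.4 -0.5] q [ 0.17 -0.05  1.86  0.    1.32 -0.87]
(0.4885, 0.1364, 0.2075, 60) -> [-0.001, -0.001, 0.187] [0.001, 0.001, -0.007] rows 1.9
```

View pics/w4.png

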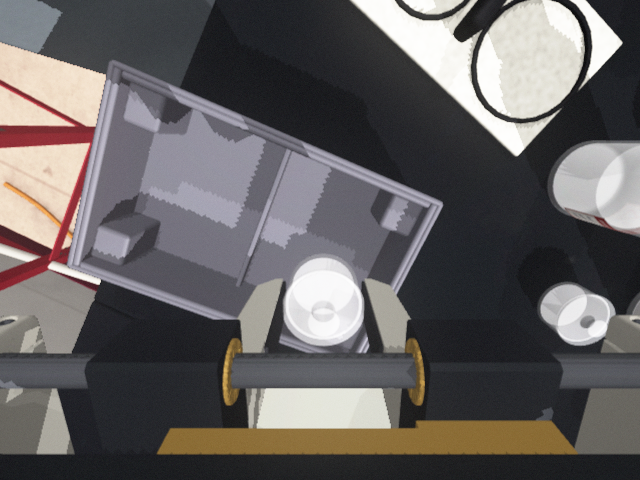

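View pics/t4.png

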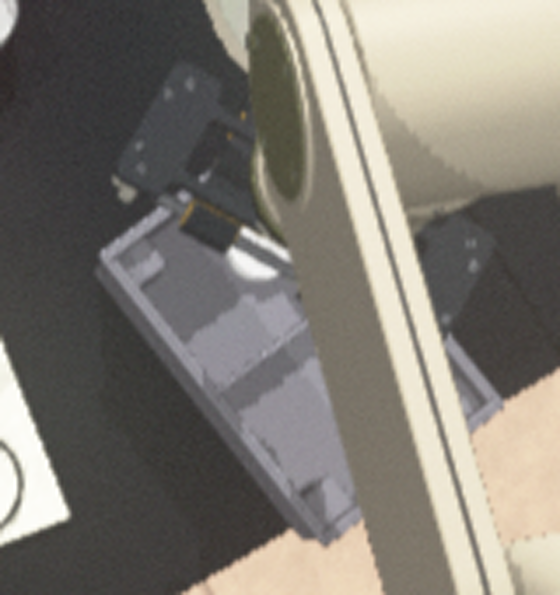

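```bash
python3 - <<'E'
from h import *
w=cam('wrist')
crop(w['bgr'],60,50,220,290,2.4,'pics/w4a.png')
c=np.array([onz(w,*p,.066)[:2]*1000 for p in ((441,204),(112,62),(72,266))]); print(np.round(c,1).tolist(),'centre',(c[0]+c[2])/2)
u=c[0]-c[1]; print(np.degrees(np.arctan2(u[1],u[0])),np.linalg.norm(u),np.linalg.norm(c[1]-c[2]))
ro=[onz(w,*p,.022)[:2]*1000 for p in ((289,152),(242,284))]; print('rib',np.round(ro,1).tolist())
E
```

```text
[[492.5, 223.4], [320.8, 94.0], [403.9, -12.6]] centre [448.19175598 105.38822649]
36.992846900013866 214.9686367539658 135.16872228331277
rib [[413.9, 151.2], [484.9, 60.3]]
```

Call:
send_rows:
  rows:
    - [-0.002,0,0.08,0,0,0,0.7]
    - [-0.002,0,0.15,0,0,0,0.7]
    - [-0.002,0,0.18,0,0,0,0.7]
    - [-0.002,0,0.185,0,0,0,0.7]
    - [-0.002,0,0.185,0,0,0,0.7]
    - [-0.002,0,0.185,0,0,0,0.42]
    - [-0.002,0,0.185,0,0,0,0.42]
    - [-0.002,0,0.185,0,0,0,0.42]
    - [-0.002,0,0.15,0,0,0,0.42]
    - [-0.002,0,0.08,0,0,0,0.42]
    - [-0.002,0,0,0,0,0,0.42]
    - [-0.002,0,-0.1,0,0,0,0.0]
    - [-0.002,0,-0.14,0,0,0,0.0]
    - [-0.002,0,-0.14,0,0,0,0.0]

```text
t: 6.65
tool_pos: [0.4898, 0.1362, 0.3757]
orientation: [0.82, 3.024, 0.006]
force: [0.8, -0.6, -0.5]
opening: 0.0733
```

```bash
python3 - <<'E'
from h import *
w=cam('wrist','pics/w5.png')
plan((.60,.27,.37,100),(.656,.2945,.36,115))
E
```

```text
t 6.70 tcp [0.4891 0.136  0.3727] yaw 59.7 tilt 0.28 open 0.0771 F [-0.4  0.3 -1.5] q [ 0.17 -0.11  1.79  0.    1.46 -0.87]
(0.6, 0.27, 0.37, 100) -> [-0.056, 0.343, 0.007] [0.002, 0.006, -0.897] rows 4.7
(0.656, 0.2945, 0.36, 115) -> [-0.128, 0.442, 0.027] [0.001, 0.006, -1.23] rows 6.4
```

View pics/w5.png

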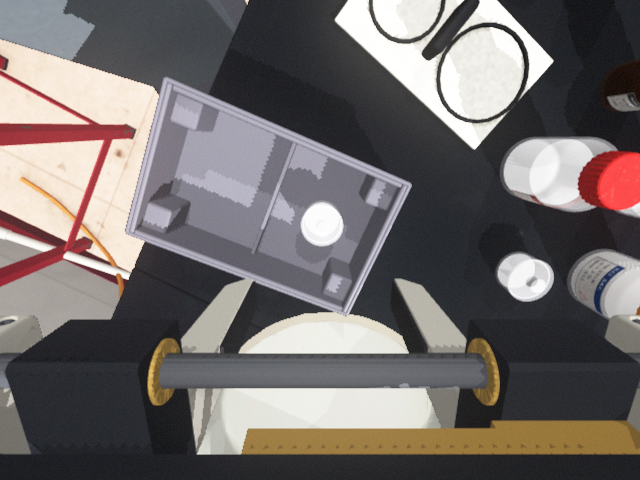

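Call:
send_rows:
  rows:
    - [0.043,0.355,0.02,0,0,-0.8,0]
    - [0.043,0.355,0.02,0,0,-0.8,0]
    - [0.043,0.355,0.02,0,0,-0.8,0]
    - [0.043,0.355,0.02,0,0,-0.8,0]
    - [0.0,0.4,0.02,0,0,-1.0,0]
    - [-0.128,0.442,0.02,0,0,-1.0,0]
    - [-0.128,0.442,0.02,0,0,-1.0,0]
    - [-0.128,0.442,0.02,0,0,-1.0,0]
    - [-0.128,0.442,0.02,0,0,-1.0,0]
    - [-0.128,0.442,0.02,0,0,-1.0,0]

```text
t: 7.7
tool_pos: [0.6544, 0.2946, 0.3593]
orientation: [0.401, -3.114, 0.0]
force: [0.4, 0.1, -0.5]
opening: 0.0928
```

```bash
python3 - <<'E'
from h import *
w=cam('wrist','pics/w6.png'); s=cam('side','pics/s6.png'); t=cam('top','pics/t6.png')
plan((.656,.2945,.25,115),(.656,.2945,.201,115))
print(np.round(proj(w,[[.656,.2945,0],[.656,.2945,.044]]),1).tolist())
E
```

```text
t 7.85 tcp [0.6546 0.2948 0.3606] yaw 104.7 tilt 0.01 open 0.0932 F [-0.7 -0.7 -0.6] q [ 0.35  0.47  1.16  0.    1.51 -1.48]
(0.656, 0.2945, 0.25, 115) -> [-0.003, -0.001, 0.221] [0.0, 0.0, -0.229] rows 2.2
(0.656, 0.2945, 0.201, 115) -> [-0.003, -0.001, 0.319] [0.0, 0.0, -0.229] rows 3.2
[[322.9, 223.2], [323.0, 234.4]]
```

View pics/w6.png

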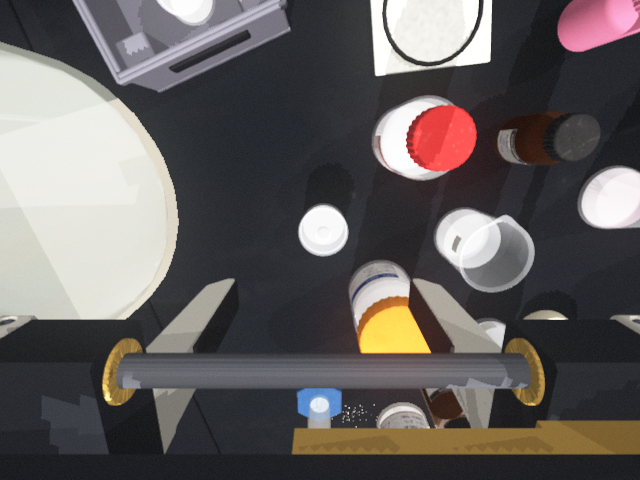

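View pics/s6.png

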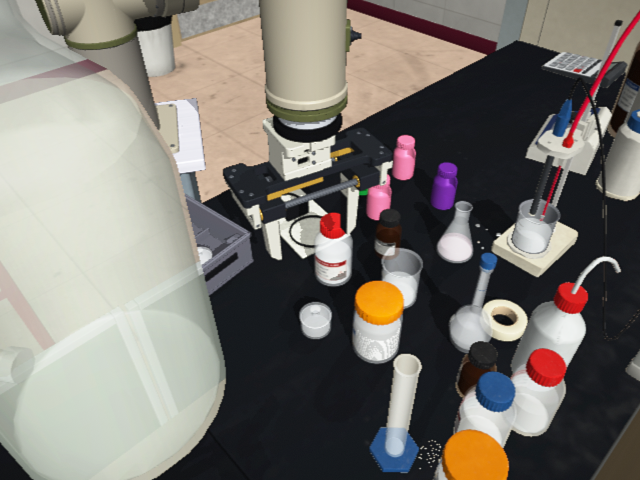

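View pics/t6.png

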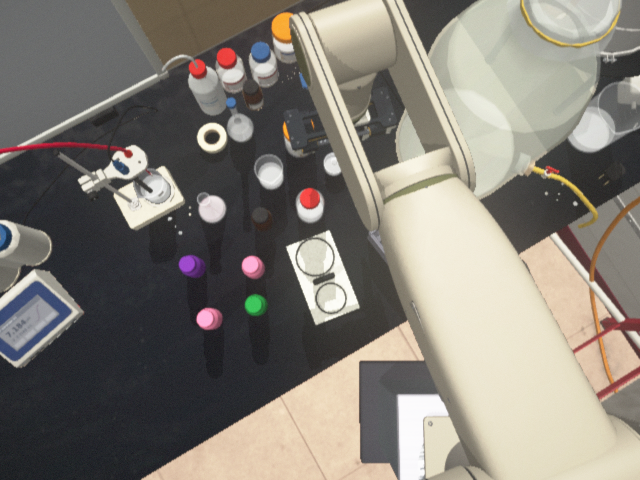

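Call:
send_rows:
  rows:
    - [0,0,0.02,0,0,-0.23,0.2]
    - [0,0,0.05,0,0,-0.23,0.2]
    - [0,0,0.14,0,0,-0.23,0.2]
    - [0,0,0.22,0,0,-0.23,0.2]
    - [0,0,0.29,0,0,-0.23,0.2]
    - [0,0,0.311,0,0,-0.23,0.2]
    - [0,0,0.311,0,0,-0.23,0.2]
    - [0,0,0.311,0,0,-0.23,0.45]
    - [0,0,0.311,0,0,-0.23,0.65]
    - [0,0,0.311,0,0,-0.23,0.65]
    - [0,0,0.311,0,0,-0.23,0.65]
    - [0,0,0.311,0,0,-0.23,0.65]
  grip_force: 12

```text
t: 9.05
tool_pos: [0.6561, 0.2945, 0.2066]
orientation: [-0.679, 3.065, 0.0]
force: [-0.4, -0.6, 7.0]
opening: 0.0465
```

```bash
python3 - <<'E'
from h import *
w=cam('wrist','pics/w7.png')
C=np.array([.448,.105]); a=np.radians(37.); X=np.array([np.cos(a),np.sin(a)]); B=C-.052*X; print('near',B)
plan((.656,.2945,.36,115),(.56,.26,.36,115),(.50,.15,.36,120),(B[0],B[1],.30,125))
E
```

```text
near [0.40647095 0.07370562]
t 9.10 tcp [0.6561 0.2945 0.2065] yaw 115.0 tilt 0.15 open 0.0466 F [-0.2 -0.2  5.4] q [ 0.35  0.6   1.28 -0.    1.26 -1.66]
(0.656, 0.2945, 0.36, 115) -> [-0.001, -0.0, -0.307] [-0.0, 0.003, 0.0] rows 3.1
(0.56, 0.26, 0.36, 115) -> [0.203, 0.019, -0.307] [-0.0, 0.003, 0.0] rows 3.7
(0.5, 0.15, 0.36, 120) -> [0.404, -0.13, -0.308] [-0.0, 0.003, -0.111] rows 5.2
(np.float64(0.4064709534775408), np.float64(0.0737056187960935), 0.3, 125) -> [0.639, -0.189, -0.189] [-0.001, 0.003, -0.222] rows 6.9
```

View pics/w7.png

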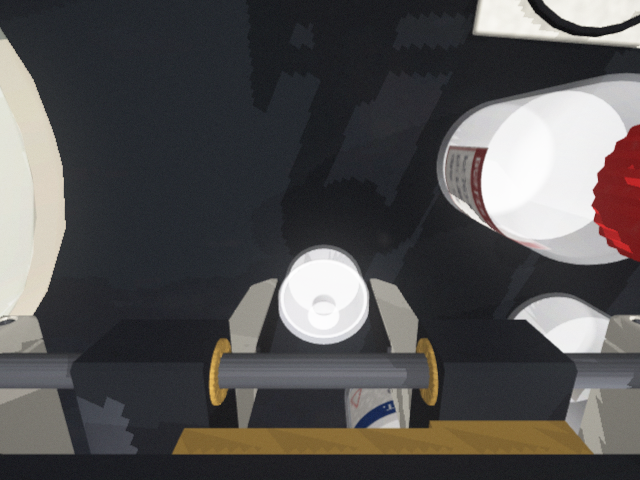

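Call:
send_rows:
  rows:
    - [0,0,-0.07,0,0,0,0.65]
    - [0,0,-0.16,0,0,0,0.65]
    - [0,0,-0.26,0,0,0,0.65]
    - [0.1,0.02,-0.28,0,0,0,0.65]
    - [0.2,0.045,-0.28,0,0,0,0.65]
    - [0.312,0.069,-0.28,0,0,0,0.65]
    - [0.312,0.069,-0.28,0,0,0,0.65]
    - [0.639,-0.189,-0.2,0,0,-0.22,0.65]
    - [0.639,-0.189,-0.2,0,0,-0.22,0.65]
    - [0.639,-0.189,-0.2,0,0,-0.22,0.65]
    - [0.639,-0.189,-0.2,0,0,-0.22,0.65]
    - [0.639,-0.189,-0.2,0,0,-0.22,0.65]
    - [0.639,-0.189,-0.2,0,0,-0.22,0.65]
    - [0.639,-0.189,-0.2,0,0,-0.22,0.65]

```text
t: 10.5
tool_pos: [0.4066, 0.0739, 0.3057]
orientation: [-0.94, 2.995, -0.0]
force: [0.9, 0.9, -1.2]
opening: 0.0468
```

```bash
python3 - <<'E'
from h import *
w=cam('wrist','pics/w8.png')
plan((.4065,.0737,.2125,125))
E
```

```text
t 10.55 tcp [0.4068 0.0743 0.3058] yaw 124.9 tilt 0.12 open 0.0468 F [ 0.8 -0.1 -1.1] q [ 0.06 -0.33  2.1   0.    1.37 -2.12]
(0.4065, 0.0737, 0.2125, 125) -> [0.002, -0.001, 0.187] [-0.001, 0.002, -0.002] rows 1.9
```

View pics/w8.png

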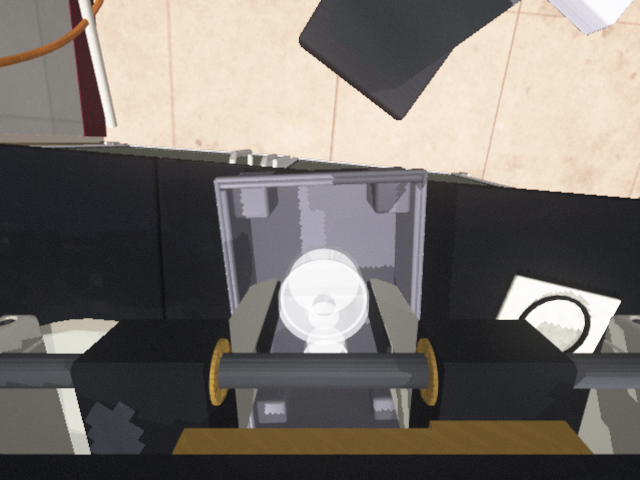

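Call:
send_rows:
  rows:
    - [0.001,0,0.08,0,0,0,0.65]
    - [0.001,0,0.15,0,0,0,0.65]
    - [0.001,0,0.18,0,0,0,0.65]
    - [0.001,0,0.187,0,0,0,0.65]
    - [0.001,0,0.187,0,0,0,0.65]
    - [0.001,0,0.187,0,0,0,0.31]
    - [0.001,0,0.187,0,0,0,0.31]
    - [0.001,0,0.187,0,0,0,0.31]
    - [0.001,0,0.14,0,0,0,0.31]
    - [0.001,0,0.06,0,0,0,0.31]
    - [0.001,0,-0.04,0,0,0,0.31]
    - [0.001,0,-0.14,0,0,0,0.0]
    - [0.001,0,-0.18,0,0,0,0.0]
    - [0.001,0,-0.18,0,0,0,0.0]

```text
t: 11.95
tool_pos: [0.4064, 0.0734, 0.3997]
orientation: [-0.939, 2.989, -0.003]
force: [0.1, 0.3, 0.5]
opening: 0.083
```

```bash
python3 - <<'E'
from h import *
w=cam('wrist','pics/w9.png'); t=cam('top','pics/t9.png'); s=cam('side','pics/s9.png')
D=np.array([.4045,.3205]); a=np.radians(21); G=D-.006*np.array([np.cos(a),np.sin(a)])
print(G)
plan((.40,.32,.40,111),(.40,.32,.40,201),(.40,.32,.40,21))
E
```

```text
[0.39889852 0.31834979]
t 12.10 tcp [0.4051 0.0733 0.3937] yaw 124.9 tilt 0.06 open 0.0920 F [0.4 0.5 0.7] q [ 0.05 -0.4   1.99  0.    1.55 -2.13]
(0.4, 0.32, 0.4, 111) -> [-0.274, 0.41, -0.013] [0.001, -0.001, 0.309] rows 4.9
(0.4, 0.32, 0.4, 201) -> [-0.274, 0.41, -0.013] [0.001, -0.001, -1.691] rows 8.9
(0.4, 0.32, 0.4, 21) -> [-0.274, 0.41, -0.013] [-0.001, -0.002, 2.309] rows 12.1
```

View pics/w9.png

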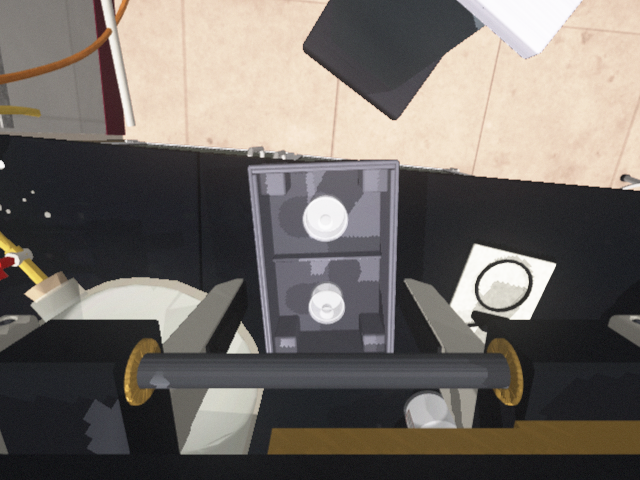

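View pics/t9.png

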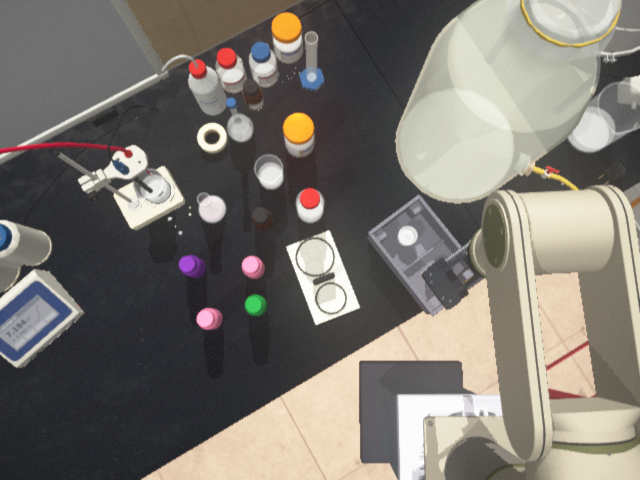

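Call:
send_rows:
  rows:
    - [-0.274,0.41,-0.013,0,0,1.0,0]
    - [-0.274,0.41,-0.013,0,0,1.0,0]
    - [-0.274,0.41,-0.013,0,0,1.0,0]
    - [-0.274,0.41,-0.013,0,0,1.0,0]
    - [-0.274,0.41,-0.013,0,0,1.0,0]
    - [-0.274,0.41,-0.013,0,0,1.0,0]

```text
t: 12.7
tool_pos: [0.3994, 0.3219, 0.3987]
orientation: [-0.283, -3.126, 0.003]
force: [0.3, -1.3, 0.4]
opening: 0.0929
```

Call:
send_rows:
  rows:
    - [0,0,0,0,0,1.0,0]
    - [0,0,0,0,0,1.0,0]
    - [0,0,0,0,0,1.0,0]
    - [0,0,0,0,0,1.0,0]
    - [0,0,0,0,0,1.0,0]
    - [0,0,0,0,0,1.0,0]

```text
t: 13.3
tool_pos: [0.4, 0.3196, 0.3986]
orientation: [-1.46, -2.78, 0.006]
force: [-0.1, 0.8, 0.2]
opening: 0.0933
```

```bash
python3 - <<'E'
from h import *
w=cam('wrist','pics/w10.png')
plan((.40,.3185,.40,21))
E
```

```text
t 13.35 tcp [0.4    0.3196 0.3986] yaw 34.6 tilt 0.24 open 0.0933 F [-0.1 -0.1 -0.3] q [ 0.57 -0.1   1.74  0.    1.51 -0.03]
(0.4, 0.3185, 0.4, 21) -> [-0.002, -0.001, -0.003] [-0.005, 0.0, 0.303] rows 1.6
```

View pics/w10.png

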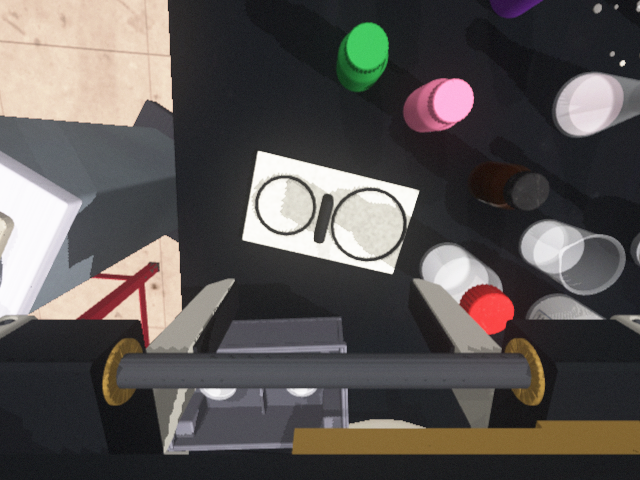

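```bash
python3 - <<'E'
from h import *
w=cam('wrist'); g=w['bgr']; hsv=cv2.cvtColor(g,cv2.COLOR_BGR2HSV)
m=cv2.inRange(hsv,(0,0,140),(180,60,255)); k=np.zeros_like(m); k[140:285,230:425]=255; k[250:,415:]=0; m&=k
m=cv2.morphologyEx(m,cv2.MORPH_OPEN,np.ones((3,3)))
full=cv2.morphologyEx(m,cv2.MORPH_CLOSE,np.ones((15,15)))
cs=max(cv2.findContours(full,cv2.RETR_EXTERNAL,cv2.CHAIN_APPROX_NONE)[0],key=cv2.contourArea)
P=np.array([onz(w,*p,.005)[:2] for p in cs.reshape(-1,2)],np.float32)*1000
r=cv2.minAreaRect(P); print('plate',r)
inner=cv2.bitwise_and(cv2.bitwise_not(m),cv2.erode(cv2.drawContours(np.zeros_like(m),[cs],-1,255,-1),np.ones((5,5))))
for q in cv2.findContours(inner,cv2.RETR_EXTERNAL,cv2.CHAIN_APPROX_NONE)[0]:
    if cv2.contourArea(q)>150:
        x=cv2.minAreaRect(q); print('inner',x,cv2.contourArea(q),np.round(onz(w,*x[0],.009)*1000,1),np.round(onz(w,*x[0],.041)*1000,1))
# top-camera plate from free view
t=cam('top')
crop(g,230,140,430,290,4,'pics/w10c.png')
E
```

```text
plate ((404.2163391113281, 320.8938293457031), (183.83099365234375, 104.26304626464844), 21.060354232788086)
inner ((360.1470947265625, 221.91177368164062), (85.61507415771484, 73.97335815429688), 14.03624439239502) 963.5 [437.7 335.9   9. ] [430.5 340.1  41. ]
inner ((285.0, 204.5), (59.0, 60.0), 90.0) 2782.5 [356.8 304.2   9. ] [356.6 311.1  41. ]
```

View pics/w10c.png

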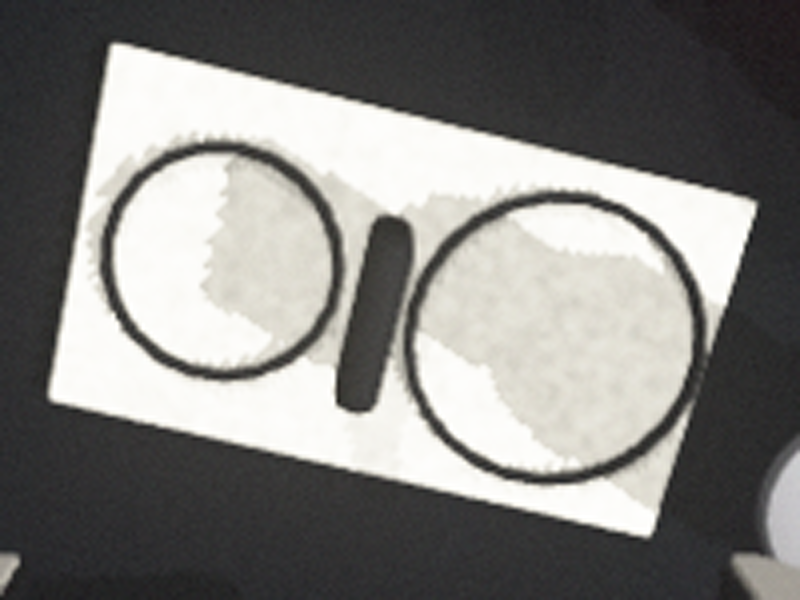

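Call:
send_rows:
  rows:
    - [0.001,-0.003,0.04,-0.005,0,0.303,0.2]
    - [0.001,-0.003,0.12,-0.005,0,0.303,0.3]
    - [0.001,-0.003,0.22,-0.005,0,0.303,0.3]
    - [0.001,-0.003,0.32,-0.005,0,0.303,0.3]
    - [0.001,-0.003,0.38,-0.005,0,0.303,0.3]
    - [0.001,-0.003,0.397,-0.005,0,0.303,0.3]
    - [0.001,-0.003,0.397,-0.005,0,0.303,0.3]
    - [0.001,-0.003,0.397,-0.005,0,0.303,0.6]
    - [0.001,-0.003,0.397,-0.005,0,0.303,0.95]
    - [0.001,-0.003,0.397,-0.005,0,0.303,0.95]
    - [0.001,-0.003,0.397,-0.005,0,0.303,0.95]
    - [0.001,-0.003,0.397,-0.005,0,0.303,0.95]
    - [0.001,-0.003,0.397,-0.005,0,0.303,0.95]
    - [0.001,-0.003,0.397,-0.005,0,0.303,0.95]
  grip_force: 30

```text
t: 14.85
tool_pos: [0.3989, 0.3194, 0.2028]
orientation: [1.772, 2.592, 0.005]
force: [-0.8, -0.5, 0.8]
opening: 0.0138
```

```bash
python3 - <<'E'
from h import *
w=cam('wrist','pics/w11.png')
plan((.3985,.319,.36,21),(.443,.1015,.36,37))
E
```

```text
t 14.90 tcp [0.3989 0.3194 0.2027] yaw 21.3 tilt 0.21 open 0.0114 F [0.  0.3 0.3] q [ 0.57  0.09  1.92 -0.    1.13  0.2 ]
(0.3985, 0.319, 0.36, 21) -> [-0.0, 0.0, -0.315] [0.005, -0.001, 0.006] rows 3.1
(0.443, 0.1015, 0.36, 37) -> [-0.438, -0.075, -0.315] [0.005, 0.0, -0.35] rows 5.4
```

View pics/w11.png

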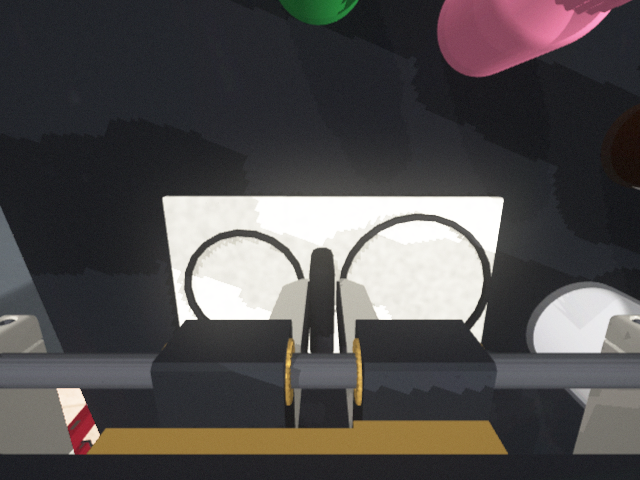

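Call:
send_rows:
  rows:
    - [0,0,0,0,0,0,0.95]
    - [0,0,-0.04,0,0,0,0.95]
    - [0,0,-0.12,0,0,0,0.95]
    - [0,0,-0.2,0,0,0,0.95]
    - [0,0,-0.3,0,0,0,0.95]
    - [-0.1,-0.02,-0.3,0,0,-0.1,0.95]
    - [-0.18,-0.035,-0.3,0,0,-0.2,0.95]
    - [-0.26,-0.05,-0.3,0,0,-0.35,0.95]
    - [-0.34,-0.06,-0.3,0,0,-0.35,0.95]
    - [-0.4,-0.07,-0.3,0,0,-0.35,0.95]
    - [-0.438,-0.075,-0.3,0,0,-0.35,0.95]
    - [-0.438,-0.075,-0.3,0,0,-0.35,0.95]
    - [-0.438,-0.075,-0.3,0,0,-0.35,0.95]

```text
t: 16.2
tool_pos: [0.4428, 0.1014, 0.3522]
orientation: [1.402, 2.809, 0.005]
force: [0.4, -0.4, -1.6]
opening: 0.0117
```

```bash
python3 - <<'E'
from h import *
w=cam('wrist','pics/w12.png'); s=cam('side','pics/s12.png'); t=cam('top'); crop(t['bgr'],330,150,500,330,3.4,'pics/t12.png')
plan((.443,.1015,.2577,37),(.443,.1015,.262,37))
E
```

```text
t 16.35 tcp [0.4427 0.1023 0.3523] yaw 37.1 tilt 0.21 open 0.0121 F [ 0.5 -0.5 -2.4] q [ 0.11 -0.25  1.95  0.    1.44 -0.53]
(0.443, 0.1015, 0.2577, 37) -> [-0.002, -0.001, 0.189] [0.005, 0.0, 0.002] rows 1.9
(0.443, 0.1015, 0.262, 37) -> [-0.002, -0.001, 0.181] [0.005, 0.0, 0.002] rows 1.8
```

View pics/w12.png

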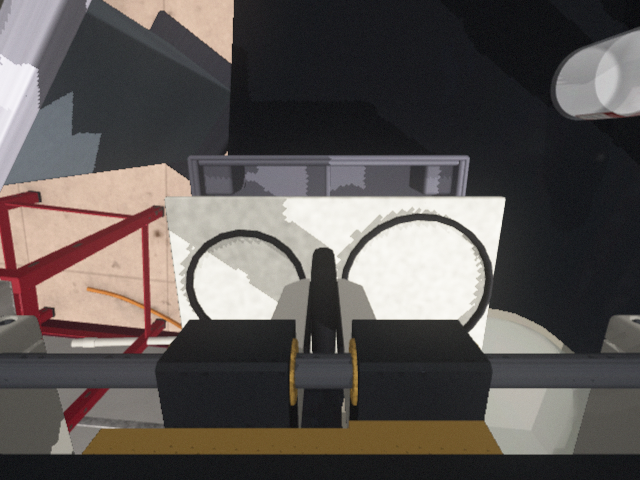

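View pics/s12.png

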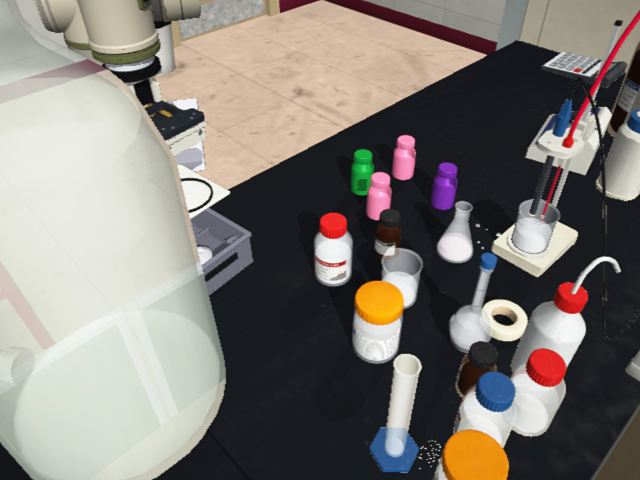

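View pics/t12.png

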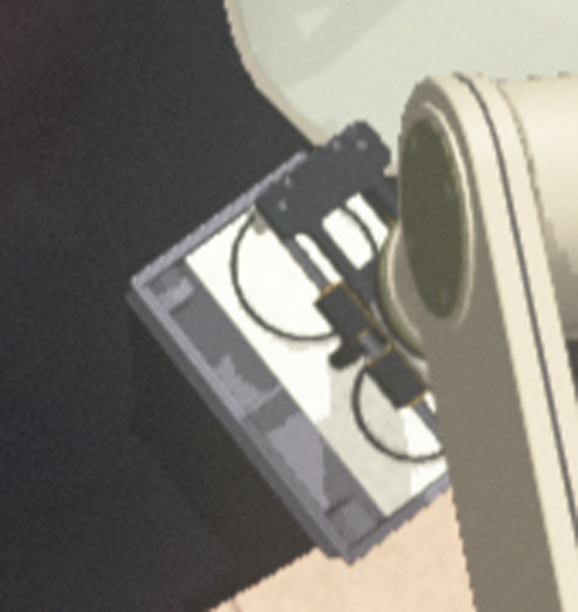

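```bash
python3 - <<'E'
from h import *
w=cam('wrist')
crop(w['bgr'],150,140,520,240,2.1,'pics/w12c.png')
zt=.3523-.2027+.005
pl=np.array([onz(w,*p,zt)[:2]*1000 for p in ((165,196.5),(505,196.5))]); to=np.array([onz(w,*p,.066)[:2]*1000 for p in ((189.5,156.5),(469.5,156))])
a=np.radians(37); X=np.array([np.cos(a),np.sin(a)]); Y=np.array([-X[1],X[0]])
for n,q in (('plate',pl),('tote',to)):
    d=q[1]-q[0]; print(n,np.round(q,1).tolist(),'len',np.linalg.norm(d),'ang',np.degrees(np.arctan2(d[1],d[0])),'mid x',q.mean(0)@X,'y',q.mean(0)@Y)
print('centre tote est',[448@X if 0 else np.array([448,105])@X,np.array([448,105])@Y])
E
```

```text
plate [[345.2, 92.6], [489.9, 201.8]] len 181.32609465470748 ang 37.026928983155855 mid x 422.0673371203045 y -133.72582698382263
tote [[320.1, 95.0], [492.6, 225.7]] len 216.42877875964402 ang 37.159952503362696 mid x 421.03310634252307 y -116.4686988761293
centre tote est [np.float64(420.97928593215227), np.float64(-185.75640181715187)]
```

View pics/w12c.png

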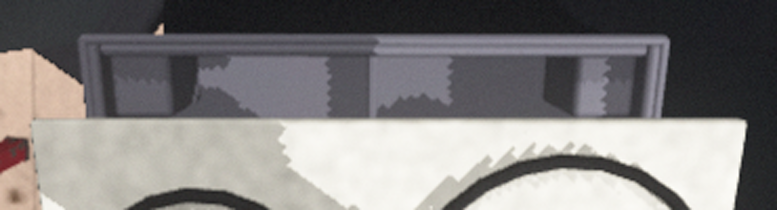

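Call:
send_rows:
  rows:
    - [0.001,-0.002,0.06,0.004,0,0,0.95]
    - [0.001,-0.002,0.12,0.004,0,0,0.95]
    - [0.001,-0.002,0.16,0.004,0,0,0.95]
    - [0.001,-0.002,0.18,0.004,0,0,0.95]
    - [0.001,-0.002,0.186,0.004,0,0,0.95]
    - [0.001,-0.002,0.188,0.004,0,0,0.95]
    - [0.001,-0.002,0.188,0.004,0,0,0.95]

```text
t: 17.1
tool_pos: [0.4427, 0.1017, 0.2596]
orientation: [1.4, 2.81, 0.002]
force: [1.0, 0.3, -1.8]
opening: 0.0117
```

```bash
python3 - <<'E'
from h import *
w=cam('wrist','pics/w13.png')
plan((.443,.1015,.2577,37))
E
```

```text
t 17.15 tcp [0.4427 0.1016 0.2597] yaw 37.0 tilt 0.17 open 0.0116 F [ 0.3 -0.3 -1.6] q [ 0.11 -0.15  2.04 -0.    1.25 -0.53]
(0.443, 0.1015, 0.2577, 37) -> [-0.0, 0.0, 0.004] [0.003, 0.002, 0.001] rows 0.0
```

View pics/w13.png

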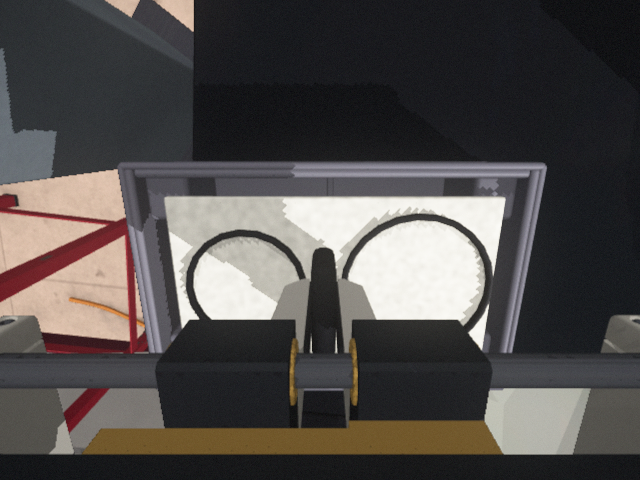

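Call:
send_rows:
  rows:
    - [0,0,0.003,0,0,0,0.95]
    - [0,0,0.004,0,0,0,0.95]
    - [0,0,0.004,0,0,0,0.6]
    - [0,0,0.004,0,0,0,0.6]
    - [0,0,0.004,0,0,0,0.6]
    - [0,0,0.0,0,0,0,0.6]
    - [0,0,-0.06,0,0,0,0.6]
    - [0,0,-0.15,0,0,0,0.5]
    - [0,0,-0.25,0,0,0,0.0]
    - [0,0,-0.3,0,0,0,0.0]
    - [0,0,-0.3,0,0,0,0.0]

```text
t: 18.25
tool_pos: [0.4431, 0.1016, 0.4138]
orientation: [1.398, 2.805, 0.008]
force: [0.4, 0.3, -1.0]
opening: 0.0645
```

```bash
python3 - <<'E'
from h import *
w=cam('wrist','pics/w14.png')
plan((.50,.27,.42,60),(.554,.349,.40,60),(.554,.349,.40,80))
E
```

```text
t 18.30 tcp [0.4426 0.1015 0.4109] yaw 37.0 tilt 0.32 open 0.0684 F [-0.1  0.5 -0.7] q [ 0.11 -0.28  1.87 -0.    1.55 -0.53]
(0.5, 0.27, 0.42, 60) -> [0.2, 0.295, -0.017] [0.005, 0.005, -0.511] rows 3.6
(0.554, 0.349, 0.4, 60) -> [0.261, 0.476, 0.023] [0.005, 0.005, -0.511] rows 5.4
(0.554, 0.349, 0.4, 80) -> [0.261, 0.476, 0.023] [0.004, 0.006, -0.955] rows 5.4
```

View pics/w14.png

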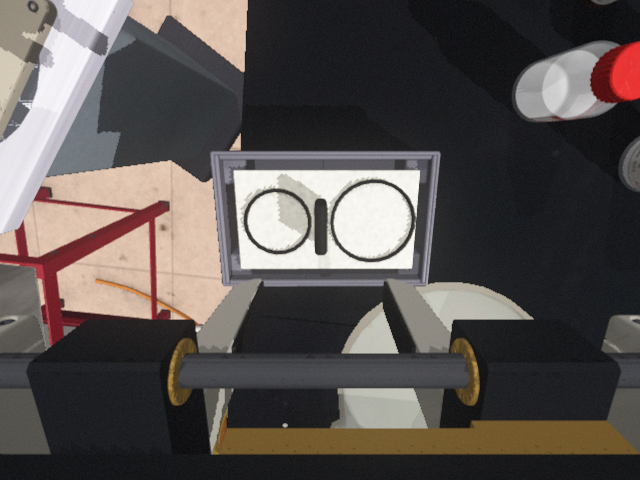

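Call:
send_rows:
  rows:
    - [0.261,0.476,0.023,0.005,0.005,-1.0,0]
    - [0.261,0.476,0.023,0.005,0.005,-1.0,0]
    - [0.261,0.476,0.023,0.005,0.005,-1.0,0]
    - [0.261,0.476,0.023,0.005,0.005,-1.0,0]
    - [0.261,0.476,0.023,0.005,0.005,-1.0,0]
    - [0.261,0.476,0.023,0.005,0.005,-1.0,0]
    - [0.261,0.476,0.023,0.005,0.005,-1.0,0]

```text
t: 19.0
tool_pos: [0.5532, 0.3513, 0.3931]
orientation: [-0.212, -3.126, 0.006]
force: [-0.6, -0.3, -1.5]
opening: 0.0927
```

```bash
python3 - <<'E'
from h import *
w=cam('wrist','pics/w15.png'); t=cam('top'); s=cam('side')
crop(t['bgr'],190,30,350,250,2.7,'pics/t15.png')
im=cv2.imread('pics/w14.png')
plan((.554,.349,.229,82))
print(np.round(proj(w,[[.554,.349,.118],[.554,.349,0]]),1).tolist())
for k in blobs(w['bgr'],(0,120,100),(8,255,255),200)[0]:
    e=cv2.fitEllipse(k); print('redcap wrist',np.round(e[0],1),np.round(e[1],1),np.round(onz(w,*e[0],.113),4))
E
```

```text
t 19.15 tcp [0.5531 0.3482 0.3954] yaw 82.0 tilt 0.42 open 0.0927 F [-0.2  0.4 -0.1] q [ 0.48  0.28  1.33  0.    1.53 -0.95]
(0.554, 0.349, 0.229, 82) -> [-0.004, 0.003, 0.333] [-0.005, -0.008, -0.001] rows 3.3
[[322.4, 249.2], [322.9, 218.0]]
redcap wrist [321.8 248.5] [49.1 51.1] [0.5549 0.3484 0.113 ]
```

View pics/w15.png

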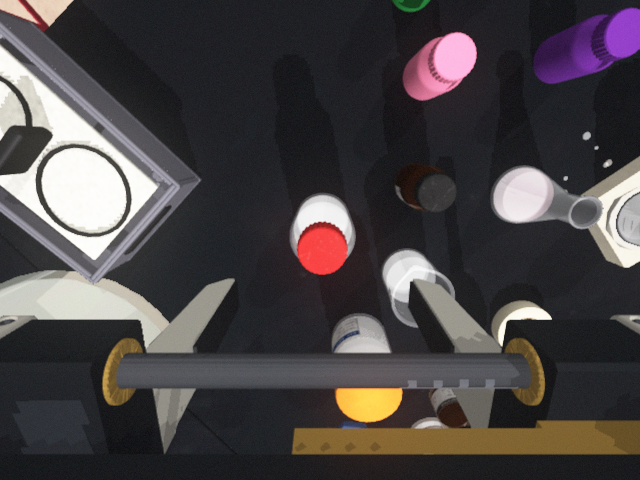

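View pics/t15.png

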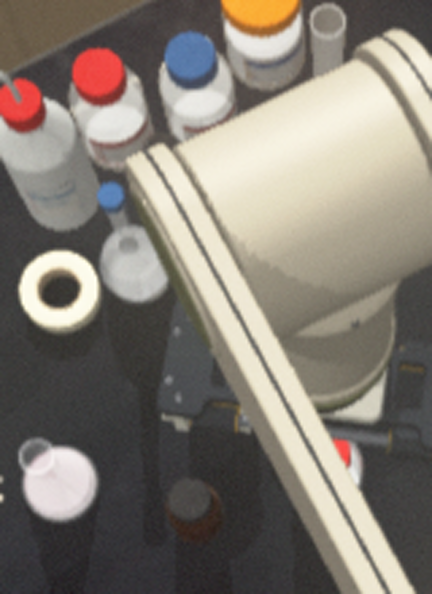

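Call:
send_rows:
  rows:
    - [-0.002,0.001,0.08,0,0,0,0]
    - [-0.002,0.001,0.17,0,0,0,0]
    - [-0.002,0.001,0.26,0,0,0,0]
    - [-0.002,0.001,0.31,0,0,0,0]
    - [-0.002,0.001,0.33,0,0,0,0]
    - [-0.002,0.001,0.33,0,0,0,0]
    - [-0.002,0.001,0.33,0,0,0,0]
    - [-0.002,0.001,0.33,0,0,0,0.3]
    - [-0.002,0.001,0.33,0,0,0,0.55]
    - [-0.002,0.001,0.33,0,0,0,0.55]
    - [-0.002,0.001,0.33,0,0,0,0.55]
    - [-0.002,0.001,0.33,0,0,0,0.55]
    - [-0.002,0.001,0.33,0,0,0,0.55]
  grip_force: 25

```text
t: 20.45
tool_pos: [0.5539, 0.3492, 0.2325]
orientation: [-0.218, -3.13, 0.002]
force: [-0.6, -1.6, 2.8]
opening: 0.0612
```

```bash
python3 - <<'E'
from h import *
w=cam('wrist','pics/w16.png')
im=cv2.imread('pics/w14.png'); crop(im,200,140,450,300,3.2,'pics/w14c.png')
plan((.554,.349,.37,82),(.52,.25,.38,82),(.4855,.1333,.37,82))
E
```

```text
t 20.50 tcp [0.5539 0.3491 0.2324] yaw 82.0 tilt 0.24 open 0.0610 F [-0.5 -1.2  4. ] q [ 0.48  0.41  1.48  0.    1.25 -0.95]
(0.554, 0.349, 0.37, 82) -> [0.001, -0.001, -0.275] [-0.002, -0.005, 0.001] rows 2.8
(0.52, 0.25, 0.38, 82) -> [0.041, -0.206, -0.295] [-0.002, -0.005, 0.001] rows 3.6
(0.4855, 0.1333, 0.37, 82) -> [0.077, -0.447, -0.274] [-0.002, -0.005, 0.001] rows 5.3
```

View pics/w16.png

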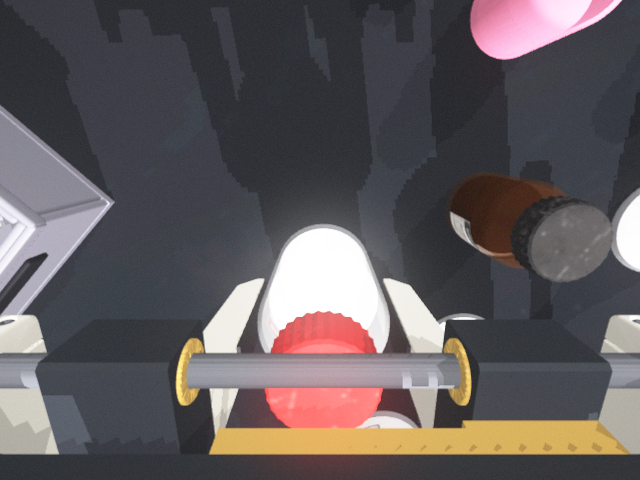

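View pics/w14c.png

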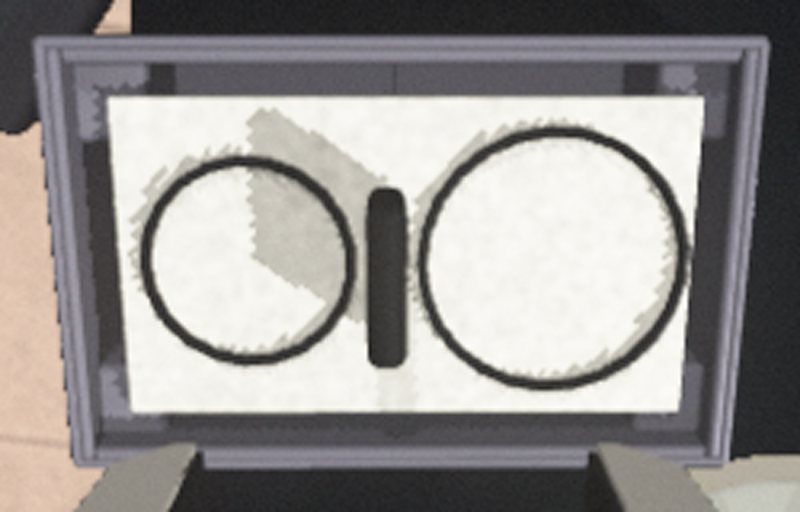

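Call:
send_rows:
  rows:
    - [0,0,-0.06,0,0,0,0.55]
    - [0,0,-0.14,0,0,0,0.55]
    - [0,0,-0.22,0,0,0,0.55]
    - [0,0,-0.28,0,0,0,0.55]
    - [0.02,-0.08,-0.28,0,0,0,0.55]
    - [0.041,-0.16,-0.28,0,0,0,0.55]
    - [0.055,-0.24,-0.28,0,0,0,0.55]
    - [0.065,-0.32,-0.28,0,0,0,0.55]
    - [0.077,-0.4,-0.28,0,0,0,0.55]
    - [0.077,-0.447,-0.275,0,0,0,0.55]
    - [0.077,-0.447,-0.275,0,0,0,0.55]
    - [0.077,-0.447,-0.275,0,0,0,0.55]

```text
t: 21.7
tool_pos: [0.4851, 0.133, 0.3698]
orientation: [-0.22, -3.129, 0.002]
force: [0.7, -0.3, -2.3]
opening: 0.0604
```

```bash
python3 - <<'E'
from h import *
w=cam('wrist','pics/w17.png'); s=cam('side'); crop(s['bgr'],100,20,400,320,2,'pics/s17.png')
plan((.485,.1335,.2932,82),(.485,.1335,.2945,82))
print(proj(w,[[.485,.1335,.06]]))
E
```

```text
t 21.80 tcp [0.4853 0.1339 0.37  ] yaw 82.0 tilt 0.27 open 0.0610 F [ 0.6 -0.1 -2.6] q [ 0.17 -0.11  1.8  -0.    1.46 -1.26]
(0.485, 0.1335, 0.2932, 82) -> [-0.0, -0.001, 0.154] [-0.002, -0.006, 0.001] rows 1.5
(0.485, 0.1335, 0.2945, 82) -> [-0.0, -0.001, 0.151] [-0.002, -0.006, 0.001] rows 1.5
[[324.70137648 235.00423583]]
```

View pics/w17.png

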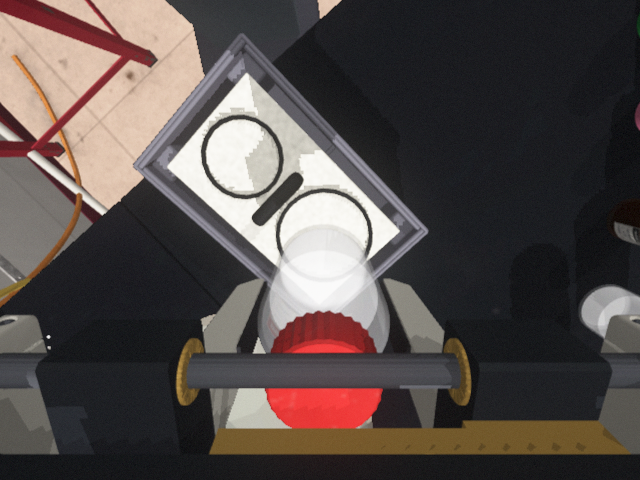

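View pics/s17.png

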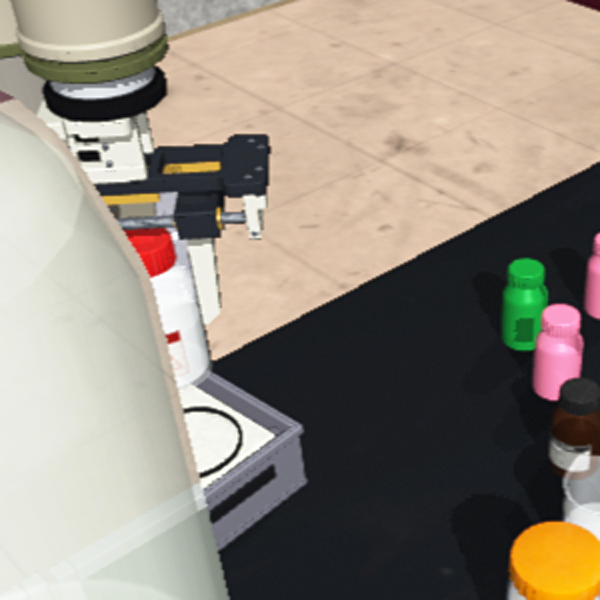

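Call:
send_rows:
  rows:
    - [0,0,0.06,0,0,0,0.55]
    - [0,0,0.11,0,0,0,0.55]
    - [0,0,0.14,0,0,0,0.55]
    - [0,0,0.15,0,0,0,0.55]
    - [0,0,0.153,0,0,0,0.55]
    - [0,0,0.153,0,0,0,0.55]
    - [0,0,0.153,0,0,0,0.16]
    - [0,0,0.153,0,0,0,0.16]
    - [0,0,0.153,0,0,0,0.16]
    - [0,0,0.153,0,0,0,0.16]
    - [0,0,0.1,0,0,0,0.16]
    - [0,0,0.02,0,0,0,0.16]
    - [0,0,-0.07,0,0,0,0.16]
    - [0,0,-0.13,0,0,0,0.0]
    - [0,0,-0.13,0,0,0,0.0]

```text
t: 23.3
tool_pos: [0.4865, 0.1335, 0.4413]
orientation: [0.218, 3.129, 0.001]
force: [1.3, 0.4, -0.0]
opening: 0.0895
```

```bash
python3 - <<'E'
from h import *
w=cam('wrist','pics/w18.png'); t=cam('top'); 
plan((.525,.450,.40,82),(.525,.450,.40,127))
E
```

```text
t 23.40 tcp [0.4857 0.1334 0.4359] yaw 82.0 tilt 0.15 open 0.0924 F [ 0.4  0.2 -0.6] q [ 0.17 -0.14  1.7  -0.    1.58 -1.27]
(0.525, 0.45, 0.4, 82) -> [0.01, 0.638, 0.071] [-0.002, -0.003, 0.0] rows 6.4
(0.525, 0.45, 0.4, 127) -> [0.01, 0.638, 0.071] [-0.001, -0.003, -1.0] rows 6.4
```

View pics/w18.png

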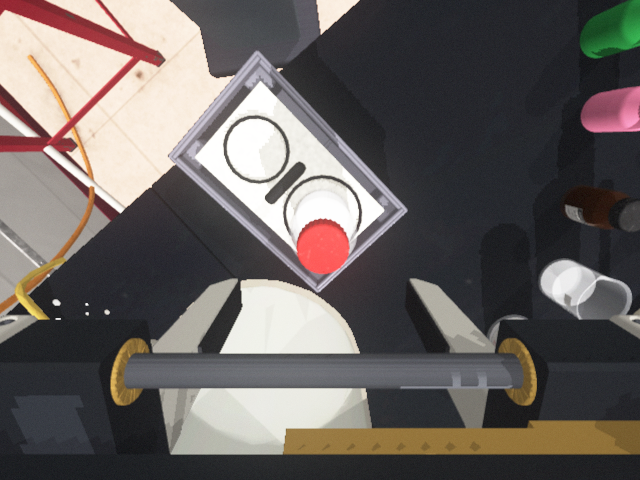

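Call:
send_rows:
  rows:
    - [0.01,0.638,0.02,0,0,-1.0,0]
    - [0.01,0.638,0.04,0,0,-1.0,0]
    - [0.01,0.638,0.071,0,0,-1.0,0]
    - [0.01,0.638,0.071,0,0,-1.0,0]
    - [0.01,0.638,0.071,0,0,-1.0,0]
    - [0.01,0.638,0.071,0,0,-1.0,0]
    - [0.01,0.638,0.071,0,0,-1.0,0]
    - [0.01,0.638,0.071,0,0,-1.0,0]
    - [0.01,0.638,0.071,0,0,-1.0,0]

```text
t: 24.3
tool_pos: [0.5243, 0.4497, 0.3965]
orientation: [0.996, -2.971, 0.002]
force: [0.2, -0.3, -0.8]
opening: 0.0929
```

```bash
python3 - <<'E'
from h import *
w=cam('wrist','pics/w19.png')
plan((.525,.450,.207,127))
print(np.round(proj(w,[[.525,.450,.085],[.525,.450,0]]),1).tolist())
crop(w['bgr'],230,150,430,300,4,'pics/w19c.png')
E
```

```text
t 24.35 tcp [0.5246 0.4491 0.3975] yaw 127.0 tilt 0.40 open 0.0930 F [0.4 0.2 0.2] q [ 0.63  0.38  1.21  0.    1.56 -1.58]
(0.525, 0.45, 0.207, 127) -> [-0.004, 0.001, 0.381] [0.001, -0.009, -0.0] rows 3.8
[[323.0, 236.9], [322.9, 217.2]]
```

View pics/w19.png

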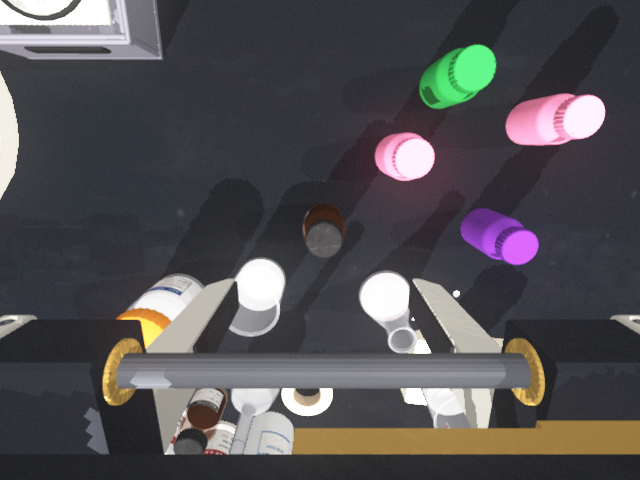

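View pics/w19c.png

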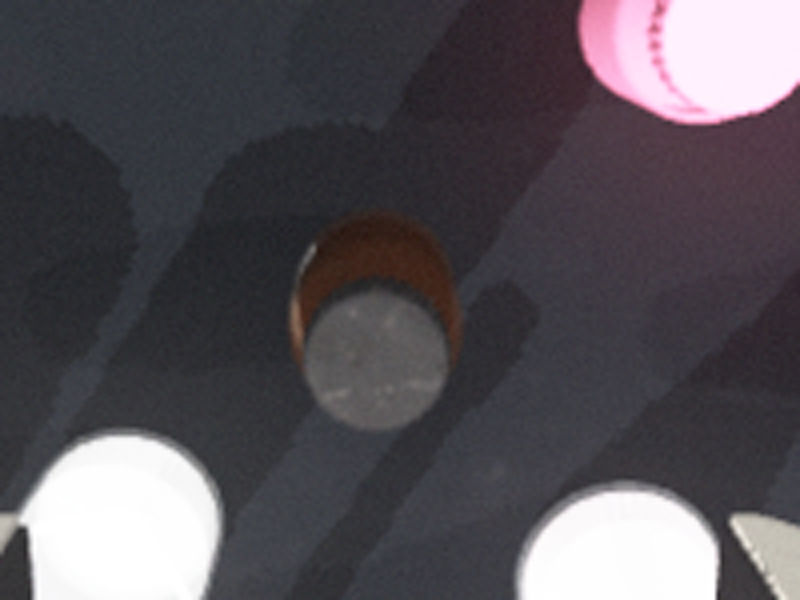

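Call:
send_rows:
  rows:
    - [-0.005,0.002,0.08,0,0,0,0.15]
    - [-0.005,0.002,0.17,0,0,0,0.15]
    - [-0.005,0.002,0.26,0,0,0,0.15]
    - [-0.005,0.002,0.34,0,0,0,0.15]
    - [-0.005,0.002,0.38,0,0,0,0.15]
    - [-0.005,0.002,0.387,0,0,0,0.15]
    - [-0.005,0.002,0.387,0,0,0,0.15]
    - [-0.005,0.002,0.387,0,0,0,0.45]
    - [-0.005,0.002,0.387,0,0,0,0.7]
    - [-0.005,0.002,0.387,0,0,0,0.7]
    - [-0.005,0.002,0.387,0,0,0,0.7]
    - [-0.005,0.002,0.387,0,0,0,0.7]
    - [-0.005,0.002,0.387,0,0,0,0.7]
  grip_force: 15

```text
t: 25.65
tool_pos: [0.5254, 0.4521, 0.206]
orientation: [0.996, -2.975, -0.0]
force: [-1.2, -1.6, 2.6]
opening: 0.0427
```

```bash
python3 - <<'E'
from h import *
w=cam('wrist','pics/w20.png')
plan((.526,.4515,.40,127),(.41,.25,.40,127),(.4075,.075,.40,127),(.4075,.075,.36,127))
E
```

```text
t 25.70 tcp [0.5253 0.4521 0.206 ] yaw 127.0 tilt 0.23 open 0.0431 F [-1.   0.1  2.1] q [ 0.64  0.54  1.37  0.    1.24 -1.58]
(0.526, 0.4515, 0.4, 127) -> [0.001, -0.001, -0.388] [0.002, -0.005, 0.001] rows 3.9
(0.41, 0.25, 0.4, 127) -> [0.429, -0.183, -0.387] [0.002, -0.005, 0.001] rows 6.1
(0.4075, 0.075, 0.4, 127) -> [0.644, -0.46, -0.386] [0.002, -0.005, 0.001] rows 8.8
(0.4075, 0.075, 0.36, 127) -> [0.643, -0.46, -0.306] [0.002, -0.005, 0.001] rows 8.5
```

Call:
send_rows:
  rows:
    - [0,0,-0.07,0,0,0,0.7]
    - [0,0,-0.15,0,0,0,0.7]
    - [0,0,-0.24,0,0,0,0.7]
    - [0,0,-0.31,0,0,0,0.7]
    - [0.09,-0.04,-0.31,0,0,0,0.7]
    - [0.18,-0.075,-0.31,0,0,0,0.7]
    - [0.27,-0.115,-0.31,0,0,0,0.7]
    - [0.36,-0.155,-0.31,0,0,0,0.7]
    - [0.43,-0.185,-0.31,0,0,0,0.7]
    - [0.48,-0.25,-0.31,0,0,0,0.7]
    - [0.53,-0.32,-0.31,0,0,0,0.7]
    - [0.58,-0.38,-0.31,0,0,0,0.7]
    - [0.62,-0.43,-0.31,0,0,0,0.7]
    - [0.643,-0.46,-0.31,0,0,0,0.7]
    - [0.643,-0.46,-0.31,0,0,0,0.7]
    - [0.643,-0.46,-0.31,0,0,0,0.7]
    - [0.643,-0.46,-0.31,0,0,0,0.7]

```text
t: 27.4
tool_pos: [0.4077, 0.0757, 0.3615]
orientation: [0.997, -2.974, -0.001]
force: [0.0, 0.1, -0.2]
opening: 0.0432
```

```bash
python3 - <<'E'
from h import *
w=cam('wrist'); cv2.imwrite('pics/w21.png',w['bgr'])
plan((.4075,.075,.267,127))
g=w['bgr']; hsv=cv2.cvtColor(g,cv2.COLOR_BGR2HSV)
print('proj ring small centre',np.round(proj(w,[[.4075,.075,.06],[.4075,.075,.064]]),1).tolist())
# plate mask extents
m=cv2.inRange(hsv,(0,0,150),(180,60,255))
for q in cv2.findContours(m,cv2.RETR_EXTERNAL,cv2.CHAIN_APPROX_NONE)[0]:
    if cv2.contourArea(q)>1500: print('white',cv2.boundingRect(q),cv2.contourArea(q))
corners=[[.448,.105]]
a=np.radians(37); X=np.array([np.cos(a),np.sin(a)]); Y=np.array([-X[1],X[0]])
for sx,sy in ((-1,-1),(-1,1)):
    P=np.array([.4475,.1052])+sx*.092*X+sy*.052*Y; T=np.array([.448,.105])+sx*.107*X+sy*.067*Y
    print('plate corner',np.round(proj(w,[[*P,.06]]),1),'tote corner',np.round(proj(w,[[*T,.066]]),1))
E
```

```text
t 27.45 tcp [0.4077 0.0758 0.3615] yaw 127.1 tilt 0.27 open 0.0428 F [ 0.1  0.6 -1.7] q [ 0.06 -0.37  2.03 -0.    1.49 -2.16]
(0.4075, 0.075, 0.267, 127) -> [0.001, -0.001, 0.189] [0.002, -0.005, 0.002] rows 1.9
proj ring small centre [[322.5, 237.2], [322.5, 238.5]]
white (57, 388, 42, 66) 1602.5
white (0, 286, 206, 68) 7826.0
white (286, 203, 71, 61) 3212.0
white (0, 0, 640, 300) 84225.5
plate corner [[260.7 189.2]] tote corner [[239.3 172. ]]
plate corner [[384.4 189.3]] tote corner [[404.6 172.1]]
```

Call:
send_rows:
  rows:
    - [0,-0.001,0.07,0,0,0,0.7]
    - [0,-0.001,0.13,0,0,0,0.7]
    - [0,-0.001,0.17,0,0,0,0.7]
    - [0,-0.001,0.185,0,0,0,0.7]
    - [0,-0.001,0.189,0,0,0,0.7]
    - [0,-0.001,0.189,0,0,0,0.7]
    - [0,-0.001,0.189,0,0,0,0.33]
    - [0,-0.001,0.189,0,0,0,0.33]
    - [0,-0.001,0.189,0,0,0,0.33]
    - [0,-0.001,0.189,0,0,0,0.33]
    - [0,-0.001,0.14,0,0,0,0.33]
    - [0,-0.001,0.06,0,0,0,0.33]
    - [0,-0.001,-0.04,0,0,0,0.33]
    - [0,-0.001,-0.13,0,0,0,0.0]
    - [0,-0.001,-0.18,0,0,0,0.0]
    - [0,-0.001,-0.18,0,0,0,0.0]

```text
t: 29.05
tool_pos: [0.4091, 0.0747, 0.4566]
orientation: [-0.996, 2.976, -0.003]
force: [0.8, 0.3, -0.2]
opening: 0.0821
```

```bash
python3 - <<'E'
from h import *
w=cam('wrist'); cv2.imwrite('pics/w22.png',w['bgr'])
plan((.36,-.1,.45,127))
for k in blobs(w['bgr'],(0,120,100),(8,255,255),150)[0]:
    e=cv2.fitEllipse(k); print('red',np.round(e[0],1),np.round(e[1],1),np.round(onz(w,*e[0],.178),4))
g=w['bgr']; 
P=proj(w,[[.4075,.075,.145],[.4075,.075,.06],[.485,.1335,.178],[.485,.1335,.06]]); print(np.round(P,1).tolist())
hsv=cv2.cvtColor(g,cv2.COLOR_BGR2HSV)
x,y=P[0].astype(int); roi=hsv[y-50:y+30,x-45:x+45]
m=(roi[:,:,2]<90).astype(np.uint8)
n,l,st,ce=cv2.connectedComponentsWithStats(m)
for i in range(1,n):
    if st[i,4]>100: print('dark',st[i],np.round(ce[i]+[x-45,y-50],1))
for j in range(y-50,y+31,8): print(j,hsv[j,x],g[j,x])
E
```

```text
t 29.10 tcp [0.4088 0.0746 0.4538] yaw 127.0 tilt 0.07 open 0.0860 F [ 0.4 -1.  -1.1] q [ 0.06 -0.4   1.88 -0.    1.66 -2.16]
(0.36, -0.1, 0.45, 127) -> [0.288, -0.22, 0.008] [-0.001, -0.001, 0.0] rows 3.6
red [323.5 337.1] [37.6 47.7] [0.4791 0.1262 0.178 ]
red [ 37.7 237. ] [19.1 28.4] [ 0.5443 -0.1133  0.178 ]
[[326.0, 231.3], [325.6, 211.9], [326.1, 346.1], [325.5, 289.4]]
dark [  15    2   59   78 2489] [324.9 228.6]
181 [ 19  16 226] [212 221 226]
189 [ 27  10 232] [223 231 232]
197 [ 13  47 136] [111 122 136]
205 [13 75 65] [46 54 65]
213 [19 39 52] [44 49 52]
221 [15  7 72] [70 71 72]
229 [ 6 17 74] [69 70 74]
237 [ 0 10 77] [74 74 77]
245 [15 13 77] [73 75 77]
253 [ 0  5 47] [46 46 47]
261 [10 14 54] [51 52 54]
```

Call:
send_rows:
  rows:
    - [0.07,-0.05,0,0,0,0.2,0]
    - [0.517,-0.424,0,0,0,1.0,0]
    - [0.517,-0.424,0,0,0,1.0,0]
    - [0.517,-0.424,0,0,0,1.0,0]
    - [0.517,-0.424,0,0,0,1.0,0]
    - [0.517,-0.424,0,0,0,1.0,0]
    - [0.517,-0.424,0,0,0,1.0,0]
    - [0.517,-0.424,0,0,0,1.0,0]
    - [0.517,-0.424,0,0,0,1.0,0]

```text
t: 30.0
tool_pos: [0.3291, -0.2507, 0.4505]
orientation: [-0.223, -3.127, -0.001]
force: [-1.0, 0.2, 0.4]
opening: 0.0929
```

```bash
python3 - <<'E'
from h import *
t=cam('top','pics/t22.png'); s=cam('side','pics/s22.png')
plan((.36,-.1,.45,127))
g=t['bgr']; hsv=cv2.cvtColor(g,cv2.COLOR_BGR2HSV)
for k in blobs(g,(0,120,100),(8,255,255),100,(360,170,490,330))[0]:
    e=cv2.fitEllipse(k); print('red',np.round(e[0],1),np.round(e[1],1),np.round(onz(t,*e[0],.178),4))
names=dict(white_top=[.485,.1335,.178],white_base=[.485,.1335,.06],brown_top=[.4075,.075,.145],brown_base=[.4075,.075,.06])
for n,P in names.items(): print(n,np.round(proj(t,[P]),1).tolist(),np.round(proj(s,[P]),1).tolist())
x,y=proj(t,[names['brown_top']])[0].astype(int)
roi=g[y-25:y+25,x-25:x+25]; h2=hsv[y-25:y+25,x-25:x+25]
m=((h2[:,:,2]<85)).astype(np.uint8)
n,l,st,ce=cv2.connectedComponentsWithStats(m)
for i in range(1,n):
    if st[i,4]>40: print('dark',st[i],np.round(ce[i]+[x-25,y-25],1))
for r in range(0,50,3): print(''.join('%4d'%v for v in h2[r,::3,2]))
# side: carboy hides? check cap colours
for n in ('white_top','brown_top'):
    u,v=proj(s,[names[n]])[0].astype(int); print(n,(u,v), s['bgr'][v,u] if 0<=u<640 and 0<=v<480 else None)
# bystanders
for n,lo,hi,roi,z,ref in (('jar',(9,150,120),(22,255,255),(270,100,330,170),.105,(.7081,.3729)),):
    for k in blobs(g,lo,hi,20,roi)[0]:
        e=cv2.fitEllipse(k); print(n,np.round(onz(t,*e[0],z)[:2],4),ref)
E
```

```text
t 30.10 tcp [ 0.3298 -0.2494  0.4513] yaw 82.1 tilt 0.31 open 0.0931 F [ 0.2 -0.2  0. ] q [-0.77 -0.41  1.89 -0.    1.66 -2.2 ]
(0.36, -0.1, 0.45, 127) -> [-0.018, 0.304, 0.002] [0.002, -0.007, -0.999] rows 5.2
red [421.6 225.7] [19.6 21.7] [0.4854 0.1346 0.178 ]
white_top [[422.1, 225.9]] [[181.3, 182.8]]
white_base [[410.9, 235.7]] [[195.2, 241.1]]
brown_top [[450.0, 268.1]] [[146.8, 177.2]]
brown_base [[439.8, 272.1]] [[158.4, 217.3]]
dark [ 35   0  15  19 146] [469.4 248.9]
dark [ 0  6 14 11 48] [429.8 253.8]
dark [  6  22  18  15 101] [437.5 273. ]
 215 244 224 253 249 246 248 251  95  95 164 141  76  74  73  76  76
 222 117 250 222 117 243 253 253 237  91  96 150 108  78  77  79  75
 136 229 147  87  83 215 253 253 248 161  91  98 152  95  76  76  76
 204 101  77  78 219 253 252 249 248 248 117  91 110 149  77  77  73
  81  77  83 184 224 250 246 247 247 249 246 105  92 131 154  77  78
  78  99 174 131 177 160 112 124 244 247 248 234  95  93 162 144  74
 122 130 190 212 183 104  92  97  99 111 232 244 223  94 108 169 109
 200 185 210 104  93  85  95  96  98  98  98 242 248 170  97 113 167
 103 222 122  80  90  80  94  96  96  96  96 243 253 253 124 108 127
  96 223  85  78  87  80  95  96  96  98  97 250 253 253 253 142 121
  99 219  83  83  87  83  85  99  99  98  97 253 253 253 253 248 142
 101 227 137  80  82  84  79  82  86 129 114 253 253 253 241 147 176
 192 200 223 130  80  83  90 115 176 251 167 253 253 221 141 176 136
 229 115 196 225 211 201 214 224 224 123 252 253 156 102 109 162 160
 226 223 120 165 213 221 223 189 115 243 252 134 110 114 171 167 236
 227 229 236 201 152 115 133 192 228 229 157 102 121 173 182 232 236
 228 233 236 224 228 229 225 225 159 119  99 144 171 165 239 237 238
white_top (np.int64(181), np.int64(182)) [131 143 213]
brown_top (np.int64(146), np.int64(177)) [193 206 204]
jar [0.708  0.3729] (0.7081, 0.3729)
```

```bash
python3 - <<'E'
from h import *
t=cam('top'); g=t['bgr']; hsv=cv2.cvtColor(g,cv2.COLOR_BGR2HSV)
m=cv2.inRange(hsv,(0,0,195),(180,40,255)); k=np.zeros_like(m)
a=np.radians(37); X=np.array([np.cos(a),np.sin(a)]); Y=np.array([-X[1],X[0]]); C=np.array([.448,.105])
poly=np.array([proj(t,[[*(C+sx*.101*X+sy*.061*Y),.063]])[0] for sx,sy in ((-1,-1),(1,-1),(1,1),(-1,1))]).astype(np.int32)
cv2.fillPoly(k,[poly],255); m&=k
ys,xs=np.nonzero(m); P=np.array([onz(t,u,v,.06)[:2] for u,v in zip(xs,ys)])-C
px,py=P@X*1000,P@Y*1000
for sx,sy in ((-1,-1),(1,-1),(1,1),(-1,1)):
    i=np.argmax(sx*px+sy*py); print((sx,sy),'corner tote-frame',round(px[i],1),round(py[i],1))
for sel,n in (((abs(py)<30),'x range'),((px<-20)&(px>-80),'y range near'),((px>20),'y range far')):
    print(n,np.percentile(px[sel],[.3,99.7]).round(1),np.percentile(py[sel],[.3,99.7]).round(1))
# compare bystanders with start pictures
a0=cv2.imread('pics/top0.png')
for n,(x0,y0,x1,y1) in dict(beaker=(250,148,292,192),flask=(193,188,230,226),jar=(280,108,320,160),backrow=(180,20,330,115),pink_green=(185,245,272,332)).items():
    print(n,'mean abs diff',cv2.absdiff(a0[y0:y1,x0:x1],g[y0:y1,x0:x1]).mean().round(1))
print(read_state()['t'])
E
```

```text
(-1, -1) corner tote-frame -91.9 -47.9
(1, -1) corner tote-frame 89.3 -50.3
(1, 1) corner tote-frame 90.9 49.4
(-1, 1) corner tote-frame -89.0 52.9
x range [-92.   91.3] [-29.8  29.8]
y range near [-79.9 -20.2] [-50.5  52.6]
y range far [20.1 91.6] [-50.7  52.9]
beaker mean abs diff 2.8
flask mean abs diff 1.9
jar mean abs diff 2.5
backrow mean abs diff 2.1
pink_green mean abs diff 3.4
30.15
```

```bash
python3 - <<'E'
from h import *
print(ticket.close_job()); print(read_state()['t'])
E
```

```text
the job is handed in; nothing more can be done
None
the job is handed in; nothing more can be done
```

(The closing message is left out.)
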